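# Stack the gift boards by touch, weigh them down and print their labels

### The arm

A 6-joint arm with a two-finger parallel gripper is mounted at the origin on the work surface. World frame = base frame: x ahead of the robot, y to its left, z up, the work surface at z = 0. Lengths are in m, angles in rad, forces in N, time in s.
With the tool pointing down it reaches from about 0.375 to 0.9 m from the base axis. Payload 3.1 kg.
Tool frame: the origin (TCP) lies at the very end of the fingers, on their centre line; the grasp point (between the pads) lies 19 mm behind it; z points along the fingers, y is the line along which they close (so a half turn about z gives the same grasp; the last joint's range is limited). The gripper opens to 87 mm and grips with 3 to 60 N. Pads are 19 mm wide; open, the fingers measure 117 mm over their backs; the gripper's body (75 mm by 190 mm) begins 51 mm behind the grasp point.
Start: joints at [1.155, 0.527, 1.433, -0, 1.181, -0.178], TCP at [0.147, 0.607, 0.223] pointing down, gripper open.
Joint ranges: [-3.08, 3.08], [-0.75, 2.2], [0.22, 2.44], [-1.43, 4.57], [0, 2.65], [-2.85, 2.85]. Speed limits (rad/s): [2.79, 2.79, 3.14, 3.14, 3.14, 3.14].

### API

Orientations are given as a unit quaternion [x, y, z, w].
In Python, from rig import status, viewer, robot gives the robot as it stands.
- The arm moves only by the tool arm_command, never from a script. Its arguments are lists of equal length, an entry for each row: "delta_rot": the turn, a rotation vector about the tool's x, y, z in degrees, a list of three; "delta_pos": the shift along the tool's x, y, z in m, a list of three; "gripper": the closure, from -1 (fully open) to 1 (shut). In form: {"delta_rot": [[rx, ry, rz], ...], "delta_pos": [[dx, dy, dz], ...], "gripper": [gripper, ...]}. A call has 1 to 12 rows; each row is the pose to reach, as a shift and turn from the pose commanded when the call began, along the tool's axes at that moment; what a row does not reach only later rows make up. A row lasts 1/12 s, in which the tool goes at most 41.7 mm and 7.16 degrees, less where a joint would pass 70% of its speed; a pose out of reach is approached as far as the arm can. A call with a gripper value outside its range is refused whole. The fingers move at their own pace and stop on an object; "grip_force" is the grip in N (left out, the last holds). Time passes only in rows, so rows that repeat a pose let the fingers close. It gives the time, the measured TCP pose, the force, the opening and the grip force at its end, in the units of the state.
- status.get_obs(): the state, without advancing time (a new reading comes with each control period).
- viewer.camera(name): name is "side" or "top"; returns a dict with "pixels" (384x512x3 uint8, blue, green, red), "fx", "fy", "cx", "cy" (pixels), "k1" (the pictures are not rectified: a ray, as slopes to the right and down, at radius r is drawn at 1 + k1 r^2 times it, then the intrinsics apply), "pose" (4x4, takes a point from camera to world coordinates). Camera axes: x right, y down, z forward; pixel columns grow to the right and rows downward; lengths in m; the calibration is good to about 2 mm. A picture is of the moment at which its call begins. There is no depth.
- robot.hand_in(): hands the job in; it is judged then, once.
The state is a dict: "time": time; "q": joint angles; "joint_velocities": joint speeds; "joint_torque": joint torques, N m; "position": TCP position; "tool_rot": TCP orientation; "ft_force": force on the tool from outside, world axes, zero at the start; "moment": the same for the moment, N m; "grip_width": finger opening in m; "grip_force": force on a finger pad.
Only numpy, scipy, OpenCV 4.12 (cv2) and the standard library are available. Lean on these libraries where they do the work, as an engineer would, in place of code of your own. Each camera call takes 0.05 s, during which the arm holds its last target. There are 200 camera calls.

### The job

Stack the loose wooden boards (three or four of them) one by one on the middle of the pile of large boards, largest first and smallest last, each flat and square to the pile's sides; nobody knows how high the pile is, so lower each board until you feel it touch before you let go, then set the steel weight on top in the same way, square as well. Then turn the label printer's dial clockwise one click for each board you stacked, let go, and press the print button fully in, never with the dial at any other number. Leave the other things on the table alone, and put back whatever gets knocked out of the stack.

Things in the scene. Friction and masses are not known exactly. Their poses are not given: they have to be found in the camera images.
- pile_axis (a point): Centre of the cardboard tray (200 x 190 mm, 6 mm thick, fixed on the table) that carries the pile; this point is on the tray's upper face, z up, x and y along the pile's sides. The pile is a fixed stack of large wooden boards, 190 mm along this x by 180 mm along this y, centred on this point. How high the pile stands is not known: its flat top is somewhere from 18 to 62 mm above the table and has to be found by touch.
- board_a_mid (a point): Centre (half-way up) of the largest of the four small wooden boards, 120 x 64 x 12 mm, lying flat on the table at the start; x along its length, y across its width, 40 to 100 g; z out of a face (both faces are alike and either may lie up). It may be absent (then None); three or all of the four boards are there.
- board_b_mid (a point): Centre (half-way up) of the second largest of the four small wooden boards, 105 x 58 x 12 mm, lying flat on the table at the start; x along its length, y across its width, 40 to 100 g; z out of a face (both faces are alike and either may lie up). It may be absent (then None); three or all of the four boards are there.
- board_c_mid (a point): Centre (half-way up) of the third largest of the four small wooden boards, 90 x 52 x 12 mm, lying flat on the table at the start; x along its length, y across its width, 40 to 100 g; z out of a face (both faces are alike and either may lie up). It may be absent (then None); three or all of the four boards are there.
- board_d_mid (a point): Centre (half-way up) of the smallest of the four small wooden boards, 75 x 46 x 12 mm, lying flat on the table at the start; x along its length, y across its width, 40 to 100 g; z out of a face (both faces are alike and either may lie up). It may be absent (then None); three or all of the four boards are there.
- weight_grip (a point): Centre of the upright grip rib of the steel press weight: a block 64 x 40 x 20 mm with a rib 64 long, 16 thick and 25 mm high along the middle of its top; x along the rib, z up. This point is 33 mm above the weight's underside and 12 mm below the top of the rib. About 0.45 kg.
- dial (a joint): Angle of the copies dial on top of the grey label printer, rad: 0 at the start (no labels), growing clockwise as seen from above, stops at 0 and 3.67. It clicks into a detent every 30 degrees (0.5236 rad) and pulls itself into the nearest one when let go; about 0.07 N m turns it. One click is one label.
- dial_grip (a point): On the dial's axis, at the middle of its upright grip bar (42 mm long, 14 mm wide, top 7 mm above this point, going down 23 mm below it to a round hub 44 mm across); x along the bar and turning with it, z up. The white line on the bar is its pointer, on the -x half.
- print (a joint): Travel of the print button on top of the printer, m: 0 up, 0.006 fully down (about 5 N); springs back. It counts as pressed beyond 0.0045.
- print_top (a point): Centre of the upper face of the print button when it is up (moves down with the button): a white round button 28 mm across, 95 mm from the dial, beside it on the printer, z up. The printer is a fixed grey box 130 x 180 x 70 mm with a paper roll 48 mm thick lying along its far side, behind dial and button.
- mug: Bystander, to be left alone: white mug, 76 mm wide, 85 mm high; origin at the centre of its underside.
- tape: Bystander, to be left alone: roll of clear tape lying flat, 90 mm wide, 24 mm high; origin at the centre of its underside.
- jar: Bystander, to be left alone: amber jar, 64 mm wide, 75 mm high; origin at the centre of its underside.
- marker: Bystander, to be left alone: black marker pen, 130 mm long; origin at the centre of its underside.
- spool: Bystander, to be left alone: small grey spool, 34 mm wide, 30 mm high; origin at the centre of its underside.
- giftbox: Bystander, to be left alone: small cardboard box, 70 x 55 x 45 mm; origin at the centre of its underside.
Not all that is in view belongs to the job. What is shaped like the part that bears board_a_mid but red is not meant.

How it is judged:
By the outcome, as a careful person would: the job done as asked, in the order asked, and still so for the second after the job is handed in, with the robot touching nothing.
Of board_a, board_b, board_c, board_d only 3 to 4 are there at a start; the rules pass over those that are not, and their reading is None.
At some moment in a run one of board_a, board_b, board_c, board_d may be knocked a few centimetres aside while the robot is not near it.
It also fails if it takes over 210 s, if anything falls off the work surface, if the arm or the gripper's body presses on something with over 40 N, if the wrist force passes 120 N, or if a joint passes its speed limit or range.

## Working session

There is one attempt and no reset: what is moved stays moved. The work goes in short steps, Python scripts to look and compute and a tool call to move; the robot and the scene stay as the last step left them, time stands still between calls to the robot, and variables do not carry over. Pictures are saved under pics/ and viewed, at most 14 in all, crops included, and the job is handed in when it is done.

Besides the shell and the picture viewer there is one more tool, called by a JSON object that holds its "op" and its "data". arm_command: Moves the arm, as the interface text tells. Its arguments: {"type":"object","properties":{"delta_rot":{"type":"array","items":{"type":"array","items":{"type":"number"}}},"delta_pos":{"type":"array","items":{"type":"array","items":{"type":"number"}}},"gripper":{"type":"array","items":{"type":"number"}},"grip_force":{"type":"number"}},"required":["delta_rot","delta_pos","gripper"]}

```bash
ls; mkdir -p pics; python3 - <<'E'
from rig import status, viewer, robot
import cv2
print(status.get_obs())
for n in("top","side"):
    c=viewer.camera(n); cv2.imwrite(f"pics/{n}0.png",c["pixels"]); print(n,{k:v for k,v in c.items() if k!="pixels"})
E
```

```text
pics
{'time': 0.0, 'q': array([ 1.15451705e+00,  5.28473916e-01,  1.43390774e+00, -1.75942050e-05,
        1.18141235e+00, -1.78498512e-01]), 'joint_velocities': array([ 0.00012278,  0.00068283, -0.00166018,  0.00065272,  0.00133754,
        0.00059861]), 'joint_torque': array([-1.08113149e-03, -4.40039992e+01, -1.76593530e+01,  6.32070517e-02,
        5.82119927e-02, -1.87321948e-04]), 'position': array([0.14688662, 0.60672995, 0.22156516]), 'tool_rot': array([ 1.18607099e-01,  9.92940655e-01, -1.05474580e-03, -3.14747577e-04]), 'ft_force': array([0.03037288, 0.35493891, 0.97163953]), 'moment': array([ 0.00698998, -0.00228417, -0.02968663]), 'grip_force': 0.0, 'grip_width': 0.0865367450787548}
top {'fx': 487.6668559909435, 'fy': 487.6668559909435, 'cx': 253.94549160243034, 'cy': 186.4638844347585, 'k1': -0.09283264062530434, 'pose': array([[-0.02317498, -0.99529335,  0.09409602,  0.41418624],
       [-0.99947537,  0.02519628,  0.02035013,  0.043961  ],
       [-0.02262522, -0.09357504, -0.99535512,  1.4776026 ],
       [ 0.        ,  0.        ,  0.        ,  1.        ]])}
side {'fx': 481.3078506128425, 'fy': 481.3078506128425, 'cx': 256.45524843737815, 'cy': 186.01455667462366, 'k1': 0.0325959528052266, 'pose': array([[ 0.72385493, -0.52333269,  0.44961866, -0.187604  ],
       [-0.68983221, -0.56110556,  0.45748449, -0.67158258],
       [ 0.01286694, -0.64131384, -0.76717078,  1.31949189],
       [ 0.        ,  0.        ,  0.        ,  1.        ]])}
```

View pics/top0.png

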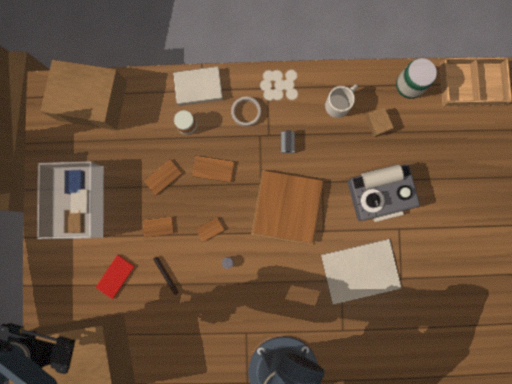

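View pics/side0.png

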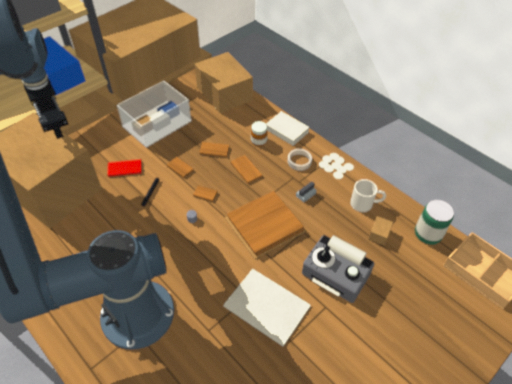

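Top view: candidate boards at (214,168) largest, (163,176), (158,226) and (210,229). Lookalikes are the red board (115,276), a faint brown patch (302,295), a brown block in the bin (75,220) and the giftbox (381,122). The pile is at (288,207), the weight at (288,141), the dial at (373,200) and the button at (405,193).

```bash
cat > h.py <<'E'
import numpy as np, cv2
from rig import status, viewer, robot
def cam(n): return viewer.camera(n)
def ray(c,uv):
    K=np.array([[c["fx"],0,c["cx"]],[0,c["fy"],c["cy"]],[0,0,1.]])
    p=cv2.undistortPoints(np.array(uv,float).reshape(-1,1,2),K,np.array([c["k1"],0,0,0,0.]) ).reshape(-1,2)
    d=np.c_[p,np.ones(len(p))]@c["pose"][:3,:3].T
    return c["pose"][:3,3],d
def plane(c,uv,z):
    o,d=ray(c,uv); return o+d*((z-o[2])/d[:,2])[:,None]
def proj(c,P):
    P=np.atleast_2d(P); R=c["pose"][:3,:3]; q=(P-c["pose"][:3,3])@R
    s=q[:,:2]/q[:,2:]; s=s*(1+c["k1"]*(s**2).sum(1))[:,None]
    return s*[c["fx"],c["fy"]]+[c["cx"],c["cy"]]
def tri(c1,u1,c2,u2):
    o1,d1=ray(c1,[u1]);o2,d2=ray(c2,[u2]);d1=d1[0]/np.linalg.norm(d1);d2=d2[0]/np.linalg.norm(d2)
    A=np.c_[d1,-d2];s=np.linalg.lstsq(A,o2-o1,rcond=None)[0]
    a=o1+s[0]*d1;b=o2+s[1]*d2
    return (a+b)/2,np.linalg.norm(a-b)
E
python3 - <<'E'
from h import *
im=cv2.imread('pics/top0.png');s=cv2.imread('pics/side0.png')
a=cv2.resize(im[120:310,130:330],None,fx=3.9,fy=3.0*1.3*1.0/1.3*1.0)
a=cv2.resize(im[150:310,135:330],None,fx=4,fy=4,interpolation=cv2.INTER_CUBIC)[:600]
cv2.imwrite('pics/c1.png',a[:, :800])
b=cv2.resize(s[130:300,160:390],None,fx=3.45,fy=3.45,interpolation=cv2.INTER_CUBIC)
cv2.imwrite('pics/c2.png',b[:600,:800])
hsv=cv2.cvtColor(im,cv2.COLOR_BGR2HSV)
for n,p in dict(a=(214,168),b=(163,176),c=(158,226),d=(210,229),x=(302,295),pile=(288,207),table=(130,200),table2=(190,200),t3=(240,230)).items(): print(n,hsv[p[1],p[0]],im[p[1],p[0]])
hs=cv2.cvtColor(s,cv2.COLOR_BGR2HSV)
for p in [(215,149),(180,168),(205,194),(247,170),(230,190),(265,215)]: print(p,hs[p[1],p[0]],s[p[1],p[0]])
E
```

```text
a [ 14 160 145] [ 54  95 145]
b [ 13 158 150] [ 57  96 150]
c [ 13 160 142] [ 53  91 142]
d [ 13 157 154] [ 59 100 154]
x [ 13 141 121] [ 54  84 121]
pile [ 14 163 142] [ 51  93 142]
table [ 14 137  84] [39 60 84]
table2 [ 14 143 123] [ 54  86 123]
t3 [ 13 133 132] [ 63  92 132]
(215, 149) [ 15 178 185] [ 56 121 185]
(180, 168) [ 15 177 183] [ 56 119 183]
(205, 194) [ 15 180 196] [ 58 127 196]
(247, 170) [ 15 182 188] [ 54 119 188]
(230, 190) [ 16 154 174] [ 69 125 174]
(265, 215) [ 15 179 177] [ 53 115 177]
```

View pics/c1.png

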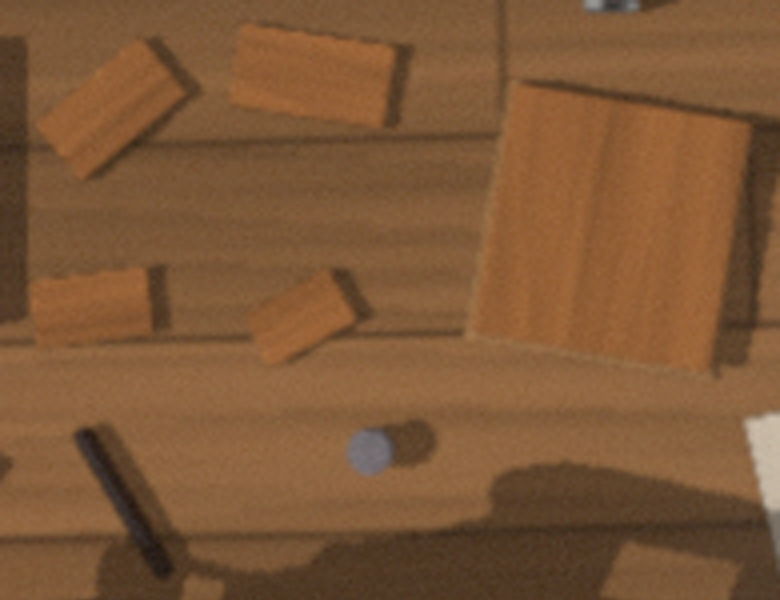

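View pics/c2.png

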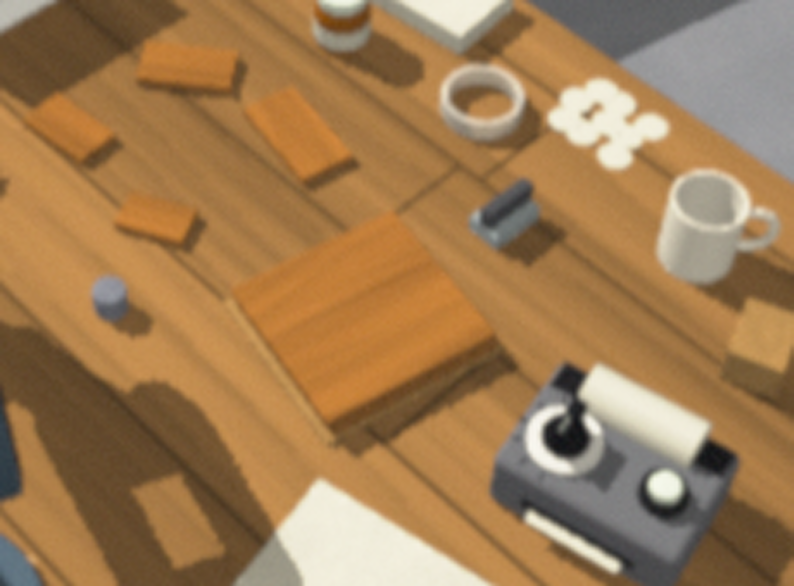

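The crops show four boards a (214,168), b (163,176), c (158,226) and d (210,229), chosen by size and wood colour. The patch at (302,295) is only a gap in the shadow. All four are present, so the dial gets 4 clicks.

```bash
cat >> h.py <<'E'
def rects(im,sthr,roi,amin=150):
    f=cv2.GaussianBlur(im,(0,0),0.8).astype(float)
    r=f[...,2]/(f[...,0]+1); m=((r>sthr)&(f[...,2]>90)).astype(np.uint8)
    m2=np.zeros_like(m);x0,y0,x1,y1=roi;m2[y0:y1,x0:x1]=m[y0:y1,x0:x1]
    m2=cv2.morphologyEx(m2,cv2.MORPH_OPEN,np.ones((3,3),np.uint8));m2=cv2.morphologyEx(m2,cv2.MORPH_CLOSE,np.ones((3,3),np.uint8))
    return [k for k in cv2.findContours(m2,cv2.RETR_EXTERNAL,cv2.CHAIN_APPROX_NONE)[0] if cv2.contourArea(k)>amin],m2
def wrect(c,k,z):
    P=plane(c,k.reshape(-1,2),z)[:,:2].astype(np.float32)
    (x,y),(w,h),a=cv2.minAreaRect(P*1000)
    if w<h: w,h,a=h,w,a+90
    return x,y,w,h,(a+90)%180-90
E
python3 - <<'E'
from h import *
t=cam("top");s=cam("side")
K,m=rects(t["pixels"],2.42,(140,145,330,250)); M,ms=rects(s["pixels"],2.95,(160,130,310,265),100)
for k in K:
    mo=cv2.moments(k);print("top",round(mo['m10']/mo['m00'],1),round(mo['m01']/mo['m00'],1),cv2.contourArea(k),np.round(wrect(t,k,.012),1))
for k in M:
    mo=cv2.moments(k);print("side",round(mo['m10']/mo['m00'],1),round(mo['m01']/mo['m00'],1),cv2.contourArea(k),np.round(wrect(s,k,.012),1))
for nm,u in dict(a=(214,168),b=(163,176),c=(158,226),d=(210,229)).items(): 
    P=plane(t,[u],.012); print(nm,proj(s,P))
im=t["pixels"]; c=im[120:230,260:430]
a=cv2.resize(c,None,fx=4.7,fy=4.7,interpolation=cv2.INTER_CUBIC);cv2.imwrite('pics/c3.png',a)
b=np.hstack([cv2.resize(x*255,None,fx=1.5,fy=1.5) for x in (m,)]);cv2.imwrite('pics/m.png',m*255)
E
```

```text
top 209.9 229.1 342.0 [427.4 210.   76.5  45.9 -62.3]
top 158.0 226.3 461.0 [439.  366.5  90.7  51.7 -84.1]
top 287.8 206.1 3675.5 [491.4 -26.9 191.8 181.4 -11. ]
top 162.5 176.8 599.0 [589.5 351.8 107.2  58.9 -50.9]
top 213.0 168.6 762.5 [610.4 197.2 120.3  65.5  79.2]
side 264.8 221.7 2453.0 [495.7 -20.4 190.9 186.9 -11.5]
side 204.7 193.0 182.5 [425.2 208.5  74.2  45.5 -61.9]
side 179.8 166.7 222.0 [436.9 366.4  89.5  51.2 -83.1]
side 245.8 168.5 376.5 [608.2 195.7 118.8  62.5  79.7]
side 214.0 148.9 258.5 [587.1 350.3 102.1  57.9 -51.7]
a [[246.87194895 168.03651261]]
b [[214.76625677 148.25168047]]
c [[180.18162465 166.15723067]]
d [[205.27584645 192.42916962]]
```

View pics/c3.png

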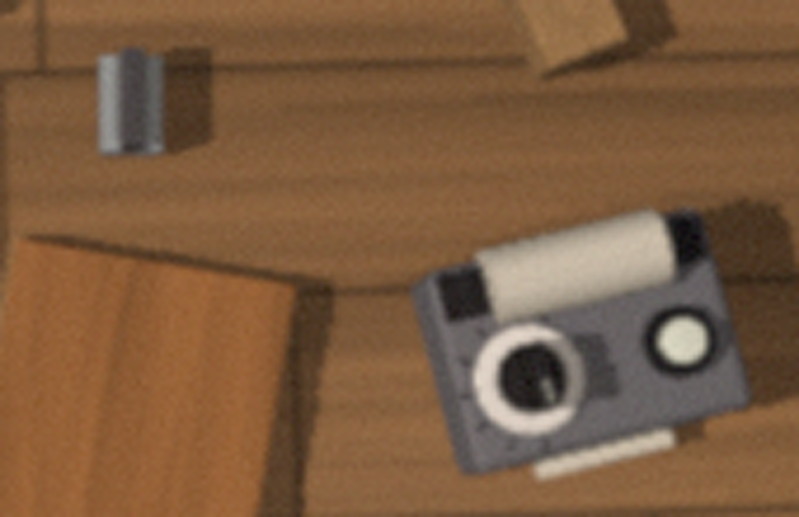

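c3 shows the weight with its rib nearly along world x, the dial's pointer line toward the lower right, and the button to the right. Board heights agree at 12 mm from both views. Next I set up the move calculator and go to board a.

```bash
cat >> h.py <<'E'
from scipy.spatial.transform import Rotation as Rn
def go(x,y,z,yaw):
    """world target mm, yaw (deg) of tool y axis; prints tool-frame deltas from the measured pose"""
    o=status.get_obs();R=Rn.from_quat(o["tool_rot"]);cy=R.as_matrix()[:,1];cur=np.degrees(np.arctan2(cy[1],cy[0]))
    yaw=cur+((yaw-cur+90)%180-90);t=np.radians(yaw)
    Y=np.array([np.cos(t),np.sin(t),0]);Z=np.array([0,0,-1.]);T=np.c_[np.cross(Y,Z),Y,Z]
    d=np.array([x,y,z])/1000-o["position"]
    r=(R.inv()*Rn.from_matrix(T)).as_rotvec(degrees=True)
    p=R.inv().apply(d)
    print("dpos",np.round(p,4),"drot",np.round(r,2),"cur yaw %.1f"%cur,"rows>=%.1f"%max(np.linalg.norm(p)*1000/41.7,np.linalg.norm(r)/7.16),"xyz",np.round(o["position"]*1000,1),"F",np.round(o["ft_force"],1),"w %.1f"%(o["grip_width"]*1e3),"q",np.round(o["q"],2),"t",round(o["time"],1))
E
python3 - <<'E'
from h import *
go(610,197,100,-11)
t={"fx":487.6668559909435,"fy":487.6668559909435,'cx': 253.94549160243034, 'cy': 186.4638844347585, 'k1': -0.09283264062530434, 'pose': cam("top")["pose"]}
print(plane(t,[[287.8,206.1]],.02)*1000)
E
```

```text
dpos [-0.5466 -0.2892  0.1222] drot [-7.000e-02  5.000e-02  8.737e+01] cur yaw 76.4 rows>=15.1 xyz [147.  607.  221.9] F [-0.1 -0.3 -0.5] w 86.9 q [ 1.15  0.53  1.43 -0.    1.18 -0.18] t 0.2
[[490.49147471 -26.04441793  20.        ]]
```

{"op": "arm_command", "data": {"delta_rot": [[0,0,87.4],[0,0,87.4],[0,0,87.4],[0,0,87.4],[0,0,87.4],[0,0,87.4],[0,0,87.4],[0,0,87.4],[0,0,87.4],[0,0,87.4],[0,0,87.4],[0,0,87.4]], "delta_pos": [[-0.547,-0.289,0],[-0.547,-0.289,0],[-0.547,-0.289,0],[-0.547,-0.289,0],[-0.547,-0.289,0],[-0.547,-0.289,0],[-0.547,-0.289,0],[-0.547,-0.289,0],[-0.547,-0.289,0],[-0.547,-0.289,0.05],[-0.547,-0.289,0.1],[-0.547,-0.289,0.122]], "gripper": [-1,-1,-1,-1,-1,-1,-1,-1,-1,-1,-1,-1], "grip_force": 15}}

```text
time: 1.25
position: [0.517, 0.2817, 0.177]
tool_rot: [0.766, 0.643, 0.002, 0.001]
ft_force: [0.5, -0.2, 0.5]
grip_width: 0.0867
grip_force: 0.0
```

```bash
python3 - <<'E'
from h import *
go(610,197,100,-11)
E
```

```text
dpos [-0.0675  0.1059  0.0772] drot [ 0.23 -0.12  1.03] cur yaw -10.0 rows>=3.5 xyz [517.  281.7 177. ] F [ 0.5 -0.2  0.5] w 86.7 q [ 0.31  0.53  1.57 -0.    1.03  0.48] t 1.2
```

{"op": "arm_command", "data": {"delta_rot": [[0,0,1],[0,0,1],[0,0,1],[0,0,1],[0,0,1],[0,0,1],[0,0,1],[0,0,1]], "delta_pos": [[-0.067,0.106,0.077],[-0.067,0.106,0.077],[-0.067,0.106,0.077],[-0.067,0.106,0.077],[-0.067,0.106,0.077],[-0.067,0.106,0.077],[-0.067,0.106,0.077],[-0.067,0.106,0.077]], "gripper": [-1,-1,-1,-1,-1,-1,-1,-1]}}

```text
time: 1.92
position: [0.6068, 0.2006, 0.0999]
tool_rot: [0.769, 0.64, 0.0, 0.0]
ft_force: [-0.3, 0.0, 0.7]
grip_width: 0.0869
grip_force: 0.0
```

```bash
python3 - <<'E'
from h import *
go(610,197,3,-10.8)
E
```

```text
dpos [-0.003   0.0038  0.0969] drot [ 0.03 -0.03  0.32] cur yaw -10.5 rows>=2.3 xyz [606.8 200.6  99.9] F [-0.3  0.   0.7] w 86.9 q [0.14 0.7  1.5  0.   0.95 0.33] t 1.9
```

{"op": "arm_command", "data": {"delta_rot": [[0,0,0.3],[0,0,0.3],[0,0,0.3],[0,0,0.3],[0,0,0.3],[0,0,0.3],[0,0,0.3],[0,0,0.3]], "delta_pos": [[-0.003,0.004,0.02],[-0.003,0.004,0.045],[-0.003,0.004,0.07],[-0.003,0.004,0.085],[-0.003,0.004,0.093],[-0.003,0.004,0.096],[-0.003,0.004,0.096],[-0.003,0.004,0.096]], "gripper": [-1,-1,-1,-1,-1,-1,-1,-1]}}

```text
time: 2.58
position: [0.6116, 0.1964, 0.0043]
tool_rot: [0.771, 0.637, 0.001, 0.001]
ft_force: [0.4, 0.3, -0.1]
grip_width: 0.0873
grip_force: 0.0
```

{"op": "arm_command", "data": {"delta_rot": [[0,0,0],[0,0,0],[0,0,0],[0,0,0],[0,0,0],[0,0,0],[0,0,0],[0,0,0]], "delta_pos": [[0,0,0],[0,0,0],[0,0,0],[0,0,0],[0,0,0],[0,0,0],[0,0,0],[0,0,0]], "gripper": [1,1,1,1,1,1,1,1]}}

```text
time: 3.25
position: [0.6112, 0.1956, 0.0034]
tool_rot: [0.771, 0.637, 0.0, 0.0]
ft_force: [-0.2, -0.4, 4.5]
grip_width: 0.0638
grip_force: 15.0
```

```bash
python3 - <<'E'
from h import *
go(490.5,-26,100,-11)
E
```

```text
dpos [-0.2404 -0.0767 -0.0966] drot [ 0.03 -0.01  0.13] cur yaw -10.9 rows>=6.5 xyz [611.2 195.6   3.4] F [-0.2 -0.4  4.5] w 63.8 q [ 0.14  0.84  1.52 -0.    0.78  0.33] t 3.2
```

{"op": "arm_command", "data": {"delta_rot": [[0,0,0],[0,0,0],[0,0,0],[0,0,0.1],[0,0,0.1],[0,0,0.1],[0,0,0.1],[0,0,0.1],[0,0,0.1],[0,0,0.1],[0,0,0.1],[0,0,0.1]], "delta_pos": [[0,0,-0.02],[0,0,-0.05],[0,0,-0.08],[-0.04,-0.013,-0.096],[-0.08,-0.026,-0.096],[-0.115,-0.038,-0.096],[-0.15,-0.05,-0.096],[-0.185,-0.061,-0.096],[-0.215,-0.07,-0.096],[-0.235,-0.075,-0.096],[-0.2415,-0.0765,-0.096],[-0.2415,-0.0765,-0.096]], "gripper": [1,1,1,1,1,1,1,1,1,1,1,1]}}

```text
time: 4.25
position: [0.4896, -0.0284, 0.0988]
tool_rot: [0.772, 0.635, -0.0, -0.0]
ft_force: [-0.3, 0.8, -0.7]
grip_width: 0.0637
grip_force: 15.0
```

{"op": "arm_command", "data": {"delta_rot": [[0,0,0],[0,0,0],[0,0,0],[0,0,0],[0,0,0],[0,0,0],[0,0,0]], "delta_pos": [[0,0,0],[0,0,0],[0,0,0.015],[0,0,0.025],[0,0,0.03],[0,0,0.03],[0,0,0.03]], "gripper": [1,1,1,1,1,1,1]}}

```text
time: 4.83
position: [0.4901, -0.0265, 0.0685]
tool_rot: [0.771, 0.637, -0.0, -0.0]
ft_force: [0.1, -0.1, -1.0]
grip_width: 0.0638
grip_force: 15.0
```

```bash
python3 - <<'E'
from h import *
go(490.5,-27.9,40,-11)
t=cam("top");s=cam("side");cv2.imwrite("pics/v1.png",np.hstack([cv2.resize(t["pixels"][120:280,130:330],(400,320)),cv2.resize(s["pixels"][120:280,150:350],(400,320))]))
E
```

```text
dpos [-0.0013  0.0007  0.0285] drot [-0.06 -0.01  0.08] cur yaw -10.9 rows>=0.7 xyz [490.1 -26.5  68.5] F [ 0.1 -0.1 -1. ] w 63.8 q [-0.28  0.61  1.89  0.    0.64 -0.09] t 4.8
```

View pics/v1.png

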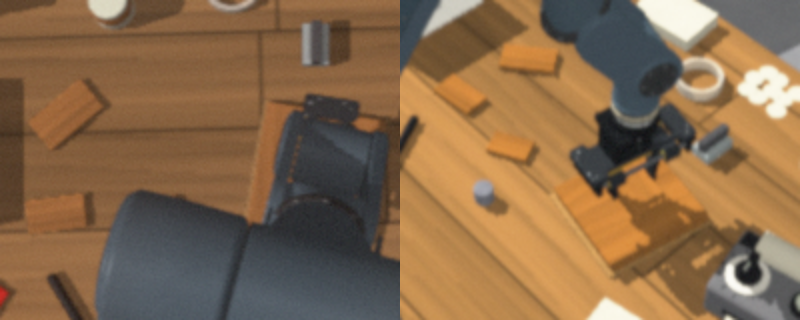

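v1 shows board a held level over the pile. The remaining boards are still in place in both views. I lower in small steps until it touches.

{"op": "arm_command", "data": {"delta_rot": [[0,0,0.1],[0,0,0.1],[0,0,0.1],[0,0,0.1],[0,0,0.1],[0,0,0.1],[0,0,0.1],[0,0,0.1],[0,0,0.1]], "delta_pos": [[-0.001,0.001,0.003],[-0.001,0.001,0.006],[-0.001,0.001,0.009],[-0.001,0.001,0.012],[-0.001,0.001,0.015],[-0.001,0.001,0.018],[-0.001,0.001,0.02],[-0.001,0.001,0.022],[-0.001,0.001,0.022]], "gripper": [1,1,1,1,1,1,1,1,1]}}

```text
time: 5.68
position: [0.4908, -0.0282, 0.0465]
tool_rot: [0.772, 0.636, -0.0, -0.0]
ft_force: [-0.7, -0.0, 0.3]
grip_width: 0.0638
grip_force: 15.0
```

{"op": "arm_command", "data": {"delta_rot": [[0,0,0],[0,0,0],[0,0,0],[0,0,0],[0,0,0],[0,0,0]], "delta_pos": [[0,0,0.002],[0,0,0.004],[0,0,0.006],[0,0,0.008],[0,0,0.01],[0,0,0.01]], "gripper": [1,1,1,1,1,1]}}

```text
time: 6.18
position: [0.4908, -0.0282, 0.0366]
tool_rot: [0.772, 0.636, -0.0, -0.0]
ft_force: [-0.9, -0.2, -0.1]
grip_width: 0.0639
grip_force: 15.0
```

{"op": "arm_command", "data": {"delta_rot": [[0,0,0],[0,0,0],[0,0,0],[0,0,0],[0,0,0],[0,0,0]], "delta_pos": [[0,0,0.001],[0,0,0.002],[0,0,0.003],[0,0,0.004],[0,0,0.005],[0,0,0.005]], "gripper": [1,1,1,1,1,1]}}

```text
time: 6.68
position: [0.4911, -0.0282, 0.033]
tool_rot: [0.772, 0.636, 0.0, 0.0]
ft_force: [-1.4, 0.3, 9.0]
grip_width: 0.0638
grip_force: 15.0
```

{"op": "arm_command", "data": {"delta_rot": [[0,0,0],[0,0,0],[0,0,0],[0,0,0],[0,0,0],[0,0,0],[0,0,0],[0,0,0],[0,0,0],[0,0,0],[0,0,0],[0,0,0]], "delta_pos": [[0,0,-0.001],[0,0,-0.001],[0,0,-0.001],[0,0,-0.001],[0,0,-0.001],[0,0,-0.001],[0,0,-0.006],[0,0,-0.02],[0,0,-0.05],[0,0,-0.08],[0,0,-0.1],[0,0,-0.1]], "gripper": [1,-1,-1,-1,-1,-1,-1,-1,-1,-1,-1,-1]}}

```text
time: 7.68
position: [0.4937, -0.0289, 0.136]
tool_rot: [0.772, 0.636, 0.002, 0.004]
ft_force: [0.4, -0.1, -0.0]
grip_width: 0.0868
grip_force: 0.0
```

```bash
python3 - <<'E'
from h import *
t=cam("top")
print(plane(t,[[287.8,206.1]],.0295)*1000)
K,m=rects(t["pixels"],2.42,(140,145,330,250))
for k in K:
    mo=cv2.moments(k);print("top",round(mo['m10']/mo['m00'],1),round(mo['m01']/mo['m00'],1),cv2.contourArea(k),np.round(wrect(t,k,.012),1))
go(589.5,351.8,130,39.1)
E
```

```text
[[489.9941514  -25.58815399  29.5       ]]
top 209.8 229.0 330.0 [427.6 209.8  74.6  45.6 -62.3]
top 157.9 226.3 450.0 [439.2 366.9  91.4  51.7 -83.7]
top 262.8 198.8 385.0 [507.   50.1 188.7  27.9 -13.9]
top 162.3 176.9 578.0 [589.2 352.5 104.8  58.9 -51.4]
dpos [0.3919 0.0221 0.0041] drot [  0.29   0.17 -50.16] cur yaw -11.1 rows>=9.4 xyz [492.6 -28.6 134.2] F [-1.   0.1  0.1] w 87.1 q [-0.28  0.49  1.85  0.    0.8  -0.09] t 7.7
```

{"op": "arm_command", "data": {"delta_rot": [[0,0,-50],[0,0,-50],[0,0,-50],[0,0,-50],[0,0,-50],[0,0,-50],[0,0,-50],[0,0,-50],[0,0,-50],[0,0,-50],[0,0,-50],[0,0,-50]], "delta_pos": [[0.392,0.022,0],[0.392,0.022,0],[0.392,0.022,0],[0.392,0.022,0],[0.392,0.022,0],[0.392,0.022,0],[0.392,0.022,0],[0.392,0.022,0],[0.392,0.022,0],[0.392,0.022,0],[0.392,0.022,0.03],[0.392,0.022,0.05]], "gripper": [-1,-1,-1,-1,-1,-1,-1,-1,-1,-1,-1,-1]}}

```text
time: 8.73
position: [0.5871, 0.354, 0.0794]
tool_rot: [0.43, 0.903, -0.0, -0.0]
ft_force: [0.4, -1.0, -0.9]
grip_width: 0.0873
grip_force: 0.0
```

{"op": "arm_command", "data": {"delta_rot": [[0,0,0],[0,0,0],[0,0,0]], "delta_pos": [[0,0,0],[0,0,0],[0,0,0]], "gripper": [-1,-1,-1]}}

```text
time: 8.98
position: [0.588, 0.352, 0.0818]
tool_rot: [0.431, 0.902, -0.0, -0.0]
ft_force: [0.3, -0.7, -0.1]
grip_width: 0.0871
grip_force: 0.0
```

```bash
python3 - <<'E'
from h import *
go(589.4,352.2,3.5,38.8)
t=cam("top")
K,m=rects(t["pixels"],2.42,(240,145,330,250))
for k in K:
    print("top",cv2.contourArea(k),np.round(wrect(t,k,.0295),1))
cv2.imwrite("pics/v2.png",np.hstack([cv2.resize(t["pixels"][150:260,230:340],(440,440),interpolation=2),m[150:260,230:340].repeat(3,0).repeat(3,1)[:440,:,None].repeat(3,2)*255]) if 0 else cv2.resize(t["pixels"][150:260,230:340],(550,550),interpolation=2))
E
```

```text
dpos [-0.0007  0.0012  0.0783] drot [-0.02 -0.01  0.1 ] cur yaw 38.9 rows>=1.9 xyz [588.  352.   81.8] F [ 0.3 -0.7 -0.1] w 87.1 q [ 0.38  0.77  1.37  0.    1.   -0.3 ] t 9.0
top 3610.0 [490.  -25.9 188.6 177.8 -11.4]
```

View pics/v2.png

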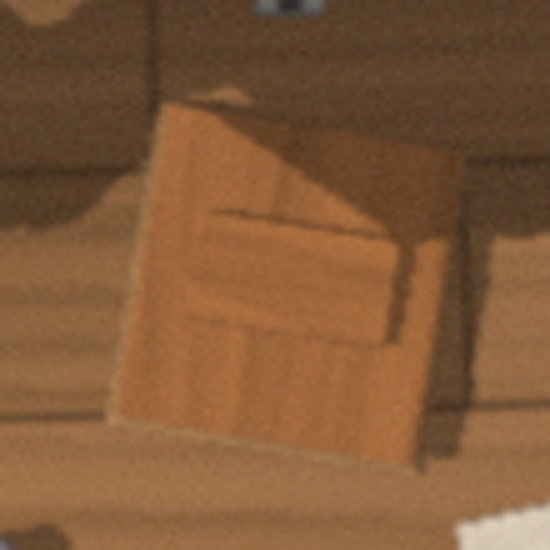

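Board a lies flat on the pile in v2, with its corners at about (207,212), (403,237), (388,345) and (190,320) in the crop. I'll compute its offset and descend on b.

{"op": "arm_command", "data": {"delta_rot": [[0,0,0],[0,0,0],[0,0,0],[0,0,0],[0,0,0],[0,0,0],[0,0,0]], "delta_pos": [[-0.0007,0.0012,0.025],[-0.0007,0.0012,0.05],[-0.0007,0.0012,0.067],[-0.0007,0.0012,0.075],[-0.0007,0.0012,0.078],[-0.0007,0.0012,0.078],[-0.0007,0.0012,0.078]], "gripper": [-1,-1,-1,-1,-1,-1,-1]}}

```text
time: 9.62
position: [0.5905, 0.3528, 0.0055]
tool_rot: [0.431, 0.902, 0.001, 0.001]
ft_force: [-0.4, -0.1, 1.0]
grip_width: 0.0869
grip_force: 0.0
```

{"op": "arm_command", "data": {"delta_rot": [[0,0,0],[0,0,0],[0,0,0],[0,0,0],[0,0,0],[0,0,0],[0,0,0],[0,0,0]], "delta_pos": [[0,0,0],[0,0,0],[0,0,0],[0,0,0],[0,0,0],[0,0,0],[0,0,0],[0,0,0]], "gripper": [1,1,1,1,1,1,1,1]}}

```text
time: 10.28
position: [0.5894, 0.3525, 0.0042]
tool_rot: [0.431, 0.902, 0.0, 0.0]
ft_force: [0.7, -0.2, 1.7]
grip_width: 0.0579
grip_force: 15.0
```

```bash
python3 - <<'E'
from h import *
t=cam("top");f=lambda L:[((x+.5)/5-.5+230,(y+.5)/5-.5+150) for x,y in L]
A=plane(t,f([(207,212),(403,237),(388,345),(190,320)]),.0415)*1e3;P=plane(t,f([(165,103),(460,152),(413,468),(112,420)]),.0295)*1e3
print(A.mean(0),P.mean(0)); an=lambda d:np.degrees(np.arctan2(d[1],d[0]))
print([an(A[0]-A[1]),an(A[3]-A[2])],[an(P[0]-P[1]),an(P[3]-P[2]),an(P[0]-P[3]),an(P[1]-P[2])],np.linalg.norm(A[0]-A[1]),np.linalg.norm(A[1]-A[2]),np.linalg.norm(P[0]-P[1]),np.linalg.norm(P[1]-P[2]))
go(490,-26,60,-11)
E
```

```text
[491.69021617 -28.59573973  41.5       ] [488.60393327 -23.49558292  29.5       ]
[np.float64(81.26102012591896), np.float64(81.3858340406714)] [np.float64(79.03403473643309), np.float64(79.58390012640086), np.float64(-10.84182215581261), np.float64(-10.40055382952433)] 116.50757143815274 64.28997051442553 178.4853953590648 189.82611591429276
dpos [-0.232  -0.3152 -0.0559] drot [ 2.000e-02 -1.000e-02  4.993e+01] cur yaw 38.9 rows>=9.5 xyz [589.4 352.6   4.2] F [-1.6  0.6  2.6] w 57.9 q [ 0.38  0.88  1.4   0.    0.87 -0.3 ] t 10.3
```

{"op": "arm_command", "data": {"delta_rot": [[0,0,0],[0,0,0],[0,0,50],[0,0,50],[0,0,50],[0,0,50],[0,0,50],[0,0,50],[0,0,50],[0,0,50],[0,0,50],[0,0,50]], "delta_pos": [[0,0,-0.04],[0,0,-0.08],[-0.232,-0.315,-0.08],[-0.232,-0.315,-0.08],[-0.232,-0.315,-0.08],[-0.232,-0.315,-0.08],[-0.232,-0.315,-0.08],[-0.232,-0.315,-0.08],[-0.232,-0.315,-0.08],[-0.232,-0.315,-0.08],[-0.232,-0.315,-0.08],[-0.232,-0.315,-0.08]], "gripper": [1,1,1,1,1,1,1,1,1,1,1,1]}}

```text
time: 11.33
position: [0.4887, -0.0299, 0.0839]
tool_rot: [0.773, 0.634, -0.001, 0.0]
ft_force: [-0.4, -0.4, -1.0]
grip_width: 0.0576
grip_force: 15.0
```

{"op": "arm_command", "data": {"delta_rot": [[0,0,0],[0,0,0],[0,0,0]], "delta_pos": [[0,0,0],[0,0,0],[0,0,0]], "gripper": [1,1,1]}}

```text
time: 11.58
position: [0.4902, -0.0255, 0.0839]
tool_rot: [0.772, 0.636, 0.0, -0.0]
ft_force: [-0.0, 0.0, -0.7]
grip_width: 0.058
grip_force: 15.0
```

```bash
python3 - <<'E'
from h import *
go(490,-26.3,49,-10.9)
E
```

```text
dpos [-0.0009 -0.      0.0349] drot [-0.   -0.02 -0.17] cur yaw -11.1 rows>=0.8 xyz [490.2 -25.5  83.9] F [-0.   0.  -0.7] w 58.0 q [-0.28  0.58  1.89  0.    0.68 -0.09] t 11.6
```

{"op": "arm_command", "data": {"delta_rot": [[0,0,0],[0,0,0],[0,0,0],[0,0,0],[0,0,0],[0,0,0],[0,0,0],[0,0,0],[0,0,0],[0,0,0]], "delta_pos": [[-0.001,0,0.01],[-0.001,0,0.02],[-0.001,0,0.027],[-0.001,0,0.031],[-0.001,0,0.033],[-0.001,0,0.034],[-0.001,0,0.035],[-0.001,0,0.036],[-0.001,0,0.037],[-0.001,0,0.037]], "gripper": [1,1,1,1,1,1,1,1,1,1]}}

```text
time: 12.42
position: [0.4899, -0.027, 0.0471]
tool_rot: [0.772, 0.636, 0.0, 0.0]
ft_force: [0.4, 1.0, 0.5]
grip_width: 0.0579
grip_force: 15.0
```

{"op": "arm_command", "data": {"delta_rot": [[0,0,0],[0,0,0],[0,0,0]], "delta_pos": [[0,0,0.001],[0,0,0.002],[0,0,0.002]], "gripper": [1,1,1]}}

```text
time: 12.67
position: [0.49, -0.0271, 0.0459]
tool_rot: [0.772, 0.636, 0.0, 0.0]
ft_force: [-1.3, 0.6, 7.0]
grip_width: 0.0577
grip_force: 15.0
```

{"op": "arm_command", "data": {"delta_rot": [[0,0,0],[0,0,0],[0,0,0],[0,0,0],[0,0,0],[0,0,0],[0,0,0],[0,0,0],[0,0,0],[0,0,0],[0,0,0]], "delta_pos": [[0,0,-0.0005],[0,0,-0.0005],[0,0,-0.0005],[0,0,-0.0005],[0,0,-0.0005],[0,0,-0.0005],[0,0,-0.005],[0,0,-0.02],[0,0,-0.05],[0,0,-0.08],[0,0,-0.1]], "gripper": [1,-1,-1,-1,-1,-1,-1,-1,-1,-1,-1]}}

```text
time: 13.58
position: [0.4904, -0.0271, 0.1473]
tool_rot: [0.772, 0.636, 0.001, 0.001]
ft_force: [-0.0, 0.1, 0.2]
grip_width: 0.0873
grip_force: 0.0
```

```bash
python3 - <<'E'
from h import *
t=cam("top")
K,m=rects(t["pixels"],2.42,(140,145,240,250))
for k in K:
    mo=cv2.moments(k);print("top",round(mo['m10']/mo['m00'],1),round(mo['m01']/mo['m00'],1),cv2.contourArea(k),np.round(wrect(t,k,.012),1))
go(439.1,366.7,80,6.2)
E
```

```text
top 209.6 229.0 328.5 [427.3 210.8  75.5  45.3 -62.3]
top 157.8 226.4 444.5 [438.5 367.4  89.4  50.8 -83.2]
dpos [ 0.3767 -0.1286  0.0688] drot [  0.49   0.12 -17.25] cur yaw -11.1 rows>=9.7 xyz [492.5 -27.5 150.2] F [-0.2  0.   1. ] w 87.1 q [-0.28  0.46  1.84  0.    0.84 -0.09] t 13.6
```

{"op": "arm_command", "data": {"delta_rot": [[0,0,-17.3],[0,0,-17.3],[0,0,-17.3],[0,0,-17.3],[0,0,-17.3],[0,0,-17.3],[0,0,-17.3],[0,0,-17.3],[0,0,-17.3],[0,0,-17.3],[0,0,-17.3],[0,0,-17.3]], "delta_pos": [[0.377,-0.129,0],[0.377,-0.129,0],[0.377,-0.129,0],[0.377,-0.129,0],[0.377,-0.129,0],[0.377,-0.129,0],[0.377,-0.129,0],[0.377,-0.129,0],[0.377,-0.129,0],[0.377,-0.129,0],[0.377,-0.129,0.04],[0.377,-0.129,0.069]], "gripper": [-1,-1,-1,-1,-1,-1,-1,-1,-1,-1,-1,-1]}}

```text
time: 14.63
position: [0.4358, 0.3704, 0.0757]
tool_rot: [0.666, 0.746, 0.002, 0.001]
ft_force: [-0.2, -0.4, -0.8]
grip_width: 0.0872
grip_force: 0.0
```

{"op": "arm_command", "data": {"delta_rot": [[0,0,0],[0,0,0],[0,0,0]], "delta_pos": [[0,0,0],[0,0,0],[0,0,0]], "gripper": [-1,-1,-1]}}

```text
time: 14.88
position: [0.4363, 0.3679, 0.0768]
tool_rot: [0.668, 0.744, 0.001, 0.0]
ft_force: [-0.6, 0.1, 0.1]
grip_width: 0.0873
grip_force: 0.0
```

```bash
python3 - <<'E'
from h import *
go(438.8,366.9,4,6.3)
t=cam("top")
cv2.imwrite("pics/v3.png",cv2.resize(t["pixels"][150:260,230:340],(550,550),interpolation=2))
E
```

```text
dpos [-0.0013  0.0023  0.0728] drot [ 0.06 -0.03 -0.1 ] cur yaw 6.2 rows>=1.7 xyz [436.3 367.9  76.8] F [-0.6  0.1  0.1] w 87.3 q [0.5  0.66 1.69 0.   0.79 0.4 ] t 14.9
```

View pics/v3.png

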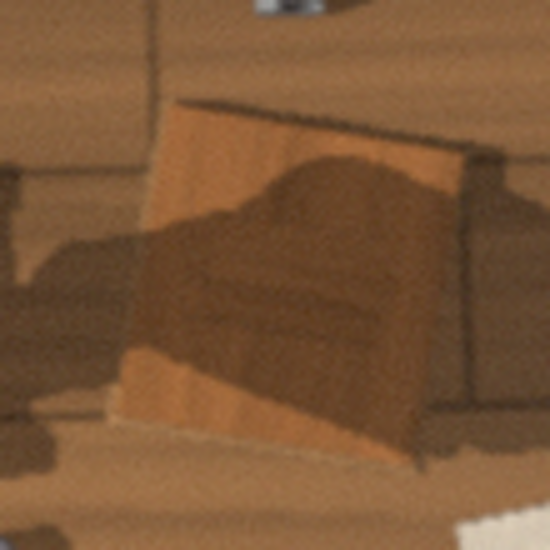

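v3 shows the stack in the arm's shadow, with nothing obviously wrong. I continue with board c.

{"op": "arm_command", "data": {"delta_rot": [[0,0,0],[0,0,0],[0,0,0],[0,0,0],[0,0,0],[0,0,0],[0,0,0]], "delta_pos": [[-0.0013,0.0023,0.025],[-0.0013,0.0023,0.045],[-0.0013,0.0023,0.062],[-0.0013,0.0023,0.07],[-0.0013,0.0023,0.0725],[-0.0013,0.0023,0.0725],[-0.0013,0.0023,0.0725]], "gripper": [-1,-1,-1,-1,-1,-1,-1]}}

```text
time: 15.52
position: [0.439, 0.3672, 0.0048]
tool_rot: [0.668, 0.744, 0.001, 0.0]
ft_force: [0.6, -0.2, 0.6]
grip_width: 0.0869
grip_force: 0.0
```

{"op": "arm_command", "data": {"delta_rot": [[0,0,0],[0,0,0],[0,0,0],[0,0,0],[0,0,0],[0,0,0],[0,0,0],[0,0,0]], "delta_pos": [[0,0,0],[0,0,0],[0,0,0],[0,0,0],[0,0,0],[0,0,0],[0,0,0],[0,0,0]], "gripper": [1,1,1,1,1,1,1,1]}}

```text
time: 16.18
position: [0.4381, 0.3668, 0.0035]
tool_rot: [0.668, 0.745, 0.0, 0.0]
ft_force: [-0.1, 0.7, 2.1]
grip_width: 0.0519
grip_force: 15.0
```

```bash
python3 - <<'E'
from h import *
go(490,-26.3,90,-10.9)
E
```

```text
dpos [-0.3964  0.0089 -0.0865] drot [ 1.000e-02 -0.000e+00  1.714e+01] cur yaw 6.2 rows>=9.7 xyz [438.1 366.8   3.5] F [-0.1  0.7  2.1] w 51.9 q [ 0.5   0.78  1.71 -0.    0.65  0.39] t 16.2
```

{"op": "arm_command", "data": {"delta_rot": [[0,0,0],[0,0,0],[0,0,17.2],[0,0,17.2],[0,0,17.2],[0,0,17.2],[0,0,17.2],[0,0,17.2],[0,0,17.2],[0,0,17.2],[0,0,17.2],[0,0,17.2]], "delta_pos": [[0,0,-0.04],[0,0,-0.08],[-0.396,0.009,-0.086],[-0.396,0.009,-0.086],[-0.396,0.009,-0.086],[-0.396,0.009,-0.086],[-0.396,0.009,-0.086],[-0.396,0.009,-0.086],[-0.396,0.009,-0.086],[-0.396,0.009,-0.086],[-0.396,0.009,-0.086],[-0.396,0.009,-0.086]], "gripper": [1,1,1,1,1,1,1,1,1,1,1,1]}}

```text
time: 17.18
position: [0.4913, -0.0303, 0.0896]
tool_rot: [0.772, 0.635, 0.0, 0.001]
ft_force: [0.8, 0.8, -0.1]
grip_width: 0.0517
grip_force: 15.0
```

{"op": "arm_command", "data": {"delta_rot": [[0,0,0],[0,0,0],[0,0,0],[0,0,0]], "delta_pos": [[0,0,0],[0,0,0],[0,0,0],[0,0,0]], "gripper": [1,1,1,1]}}

```text
time: 17.52
position: [0.4891, -0.0245, 0.0893]
tool_rot: [0.771, 0.637, -0.0, -0.001]
ft_force: [-0.6, 0.1, 0.7]
grip_width: 0.0518
grip_force: 15.0
```

```bash
python3 - <<'E'
from h import *
go(490,-26.3,60,-10.9)
E
```

```text
dpos [-0.0016  0.0013  0.0293] drot [-0.09 -0.02  0.02] cur yaw -10.9 rows>=0.7 xyz [489.1 -24.5  89.3] F [-0.6  0.1  0.7] w 51.8 q [-0.28  0.57  1.88  0.    0.69 -0.09] t 17.5
```

{"op": "arm_command", "data": {"delta_rot": [[0,0,0],[0,0,0],[0,0,0],[0,0,0],[0,0,0],[0,0,0],[0,0,0],[0,0,0],[0,0,0],[0,0,0]], "delta_pos": [[0,0,0.01],[0,0,0.018],[0,0,0.024],[0,0,0.027],[0,0,0.029],[0,0,0.03],[0,0,0.031],[0,0,0.032],[0,0,0.032],[0,0,0.032]], "gripper": [1,1,1,1,1,1,1,1,1,1]}}

```text
time: 18.35
position: [0.4901, -0.026, 0.0576]
tool_rot: [0.772, 0.636, 0.0, 0.0]
ft_force: [0.3, 0.7, -0.4]
grip_width: 0.0518
grip_force: 15.0
```

{"op": "arm_command", "data": {"delta_rot": [[0,0,0],[0,0,0],[0,0,0]], "delta_pos": [[0,0,0.001],[0,0,0.0015],[0,0,0.0015]], "gripper": [1,1,1]}}

```text
time: 18.6
position: [0.4902, -0.0261, 0.0572]
tool_rot: [0.771, 0.636, 0.0, 0.0]
ft_force: [-1.4, -1.2, 8.4]
grip_width: 0.0518
grip_force: 15.0
```

Contact at 57.2 mm, as predicted. Release c, then d.

{"op": "arm_command", "data": {"delta_rot": [[0,0,0],[0,0,0],[0,0,0],[0,0,0],[0,0,0],[0,0,0],[0,0,0],[0,0,0],[0,0,0],[0,0,0],[0,0,0]], "delta_pos": [[0,0,-0.0008],[0,0,-0.0008],[0,0,-0.0008],[0,0,-0.0008],[0,0,-0.0008],[0,0,-0.0008],[0,0,-0.005],[0,0,-0.02],[0,0,-0.05],[0,0,-0.08],[0,0,-0.1]], "gripper": [1,-1,-1,-1,-1,-1,-1,-1,-1,-1,-1]}}

```text
time: 19.52
position: [0.4906, -0.026, 0.1583]
tool_rot: [0.771, 0.636, 0.001, 0.001]
ft_force: [0.7, -0.4, 0.2]
grip_width: 0.0871
grip_force: 0.0
```

```bash
python3 - <<'E'
from h import *
t=cam("top");s=cam("side")
for c,th,roi in ((t,2.42,(140,145,240,250)),(s,2.95,(160,130,230,230))):
  K,m=rects(c["pixels"],th,roi,100)
  for k in K: print(cv2.contourArea(k),np.round(wrect(c,k,.012),1))
go(427.4,210.1,80,27.7)
E
```

```text
329.0 [427.9 210.   74.2  45.7 -63. ]
171.0 [425.9 208.4  71.5  44.5 -65.6]
dpos [ 0.22   -0.1094  0.0783] drot [  0.43   0.19 -38.66] cur yaw -11.0 rows>=6.2 xyz [492.4 -26.5 159.4] F [ 0.8 -0.3 -0.6] w 86.9 q [-0.28  0.44  1.83  0.    0.86 -0.09] t 19.6
```

{"op": "arm_command", "data": {"delta_rot": [[0,0,-38.5],[0,0,-38.5],[0,0,-38.5],[0,0,-38.5],[0,0,-38.5],[0,0,-38.5],[0,0,-38.5],[0,0,-38.5],[0,0,-38.5],[0,0,-38.5],[0,0,-38.5],[0,0,-38.5]], "delta_pos": [[0.22,-0.109,0],[0.22,-0.109,0],[0.22,-0.109,0],[0.22,-0.109,0],[0.22,-0.109,0],[0.22,-0.109,0],[0.22,-0.109,0.04],[0.22,-0.109,0.07],[0.22,-0.109,0.078],[0.22,-0.109,0.078],[0.22,-0.109,0.078],[0.22,-0.109,0.078]], "gripper": [-1,-1,-1,-1,-1,-1,-1,-1,-1,-1,-1,-1]}}

```text
time: 20.62
position: [0.4258, 0.2105, 0.0788]
tool_rot: [0.519, 0.855, 0.001, 0.001]
ft_force: [0.2, -0.1, 0.6]
grip_width: 0.087
grip_force: 0.0
```

```bash
python3 - <<'E'
from h import *
go(427.5,210.1,4,27.5)
E
```

```text
dpos [-0.0011  0.0012  0.0748] drot [ 0.09  0.02 -0.03] cur yaw 27.5 rows>=1.8 xyz [425.8 210.5  78.8] F [ 0.2 -0.1  0.6] w 87.0 q [ 0.22  0.58  1.93  0.    0.63 -0.26] t 20.6
```

{"op": "arm_command", "data": {"delta_rot": [[0,0,0],[0,0,0],[0,0,0],[0,0,0],[0,0,0],[0,0,0],[0,0,0]], "delta_pos": [[-0.0005,0.001,0.025],[-0.0005,0.001,0.045],[-0.0005,0.001,0.062],[-0.0005,0.001,0.072],[-0.0005,0.001,0.0745],[-0.0005,0.001,0.0745],[-0.0005,0.001,0.0745]], "gripper": [-1,-1,-1,-1,-1,-1,-1]}}

```text
time: 21.2
position: [0.4267, 0.2108, 0.0044]
tool_rot: [0.519, 0.855, 0.001, 0.001]
ft_force: [-0.3, -0.4, -0.4]
grip_width: 0.087
grip_force: 0.0
```

{"op": "arm_command", "data": {"delta_rot": [[0,0,0],[0,0,0],[0,0,0],[0,0,0],[0,0,0],[0,0,0],[0,0,0],[0,0,0],[0,0,0]], "delta_pos": [[0,0,0],[0,0,0],[0,0,0],[0,0,0],[0,0,0],[0,0,0],[0,0,0],[0,0,0],[0,0,0]], "gripper": [1,1,1,1,1,1,1,1,1]}}

```text
time: 21.95
position: [0.426, 0.2109, 0.0035]
tool_rot: [0.519, 0.855, 0.0, 0.0]
ft_force: [-0.4, 0.1, 1.3]
grip_width: 0.0455
grip_force: 15.0
```

```bash
python3 - <<'E'
from h import *
go(490,-26.3,100,-10.9)
E
```

```text
dpos [-0.2399 -0.0528 -0.0965] drot [ 1.000e-02 -0.000e+00  3.843e+01] cur yaw 27.5 rows>=6.3 xyz [426.  210.9   3.5] F [-0.4  0.1  1.3] w 45.5 q [ 0.22  0.73  1.96  0.    0.45 -0.26] t 21.9
```

{"op": "arm_command", "data": {"delta_rot": [[0,0,0],[0,0,0],[0,0,38.4],[0,0,38.4],[0,0,38.4],[0,0,38.4],[0,0,38.4],[0,0,38.4],[0,0,38.4],[0,0,38.4],[0,0,38.4],[0,0,38.4]], "delta_pos": [[0,0,-0.04],[0,0,-0.08],[-0.2385,-0.053,-0.0965],[-0.2385,-0.053,-0.0965],[-0.2385,-0.053,-0.0965],[-0.2385,-0.053,-0.0965],[-0.2385,-0.053,-0.0965],[-0.2385,-0.053,-0.0965],[-0.2385,-0.053,-0.0965],[-0.2385,-0.053,-0.0965],[-0.2385,-0.053,-0.0965],[-0.2385,-0.053,-0.0965]], "gripper": [1,1,1,1,1,1,1,1,1,1,1,1]}}

```text
time: 22.95
position: [0.4878, -0.0238, 0.0996]
tool_rot: [0.77, 0.638, -0.001, -0.001]
ft_force: [-0.3, -0.9, -0.2]
grip_width: 0.0459
grip_force: 15.0
```

{"op": "arm_command", "data": {"delta_rot": [[0,0,0],[0,0,0],[0,0,0],[0,0,0]], "delta_pos": [[0,0,0],[0,0,0],[0,0,0],[0,0,0]], "gripper": [1,1,1,1]}}

```text
time: 23.28
position: [0.489, -0.0244, 0.1]
tool_rot: [0.77, 0.638, -0.0, -0.0]
ft_force: [0.3, 0.1, 0.2]
grip_width: 0.0457
grip_force: 15.0
```

```bash
python3 - <<'E'
from h import *
go(490,-24.9,70,-10.9)
s=cam("side")
cv2.imwrite("pics/v4.png",cv2.resize(s["pixels"][140:280,210:350],(560,560),interpolation=2))
E
```

```text
dpos [-0.0003  0.0011  0.03  ] drot [-0.01 -0.    0.12] cur yaw -10.8 rows>=0.7 xyz [489.  -24.4 100. ] F [0.3 0.1 0.2] w 45.7 q [-0.28  0.55  1.88  0.    0.71 -0.09] t 23.3
```

View pics/v4.png

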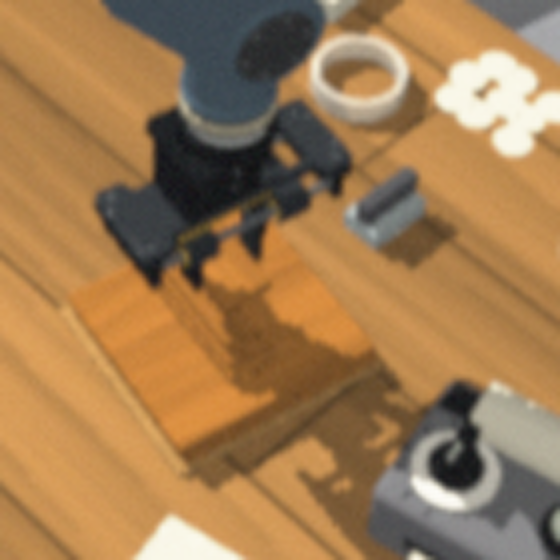

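v4 shows d held over the stack, with the stacked boards below it in the gripper's shadow. Lowering.

{"op": "arm_command", "data": {"delta_rot": [[0,0,0],[0,0,0],[0,0,0],[0,0,0],[0,0,0],[0,0,0],[0,0,0],[0,0,0],[0,0,0],[0,0,0]], "delta_pos": [[0,0.001,0.01],[0,0.001,0.018],[0,0.001,0.024],[0,0.001,0.027],[0,0.001,0.029],[0,0.001,0.0295],[0,0.001,0.03],[0,0.001,0.0305],[0,0.001,0.031],[0,0.001,0.031]], "gripper": [1,1,1,1,1,1,1,1,1,1]}}

```text
time: 24.17
position: [0.4903, -0.0254, 0.0692]
tool_rot: [0.771, 0.637, 0.0, 0.0]
ft_force: [0.8, 0.6, -0.4]
grip_width: 0.0456
grip_force: 15.0
```

{"op": "arm_command", "data": {"delta_rot": [[0,0,0],[0,0,0],[0,0,0]], "delta_pos": [[0,0,0.0008],[0,0,0.0012],[0,0,0.0012]], "gripper": [1,1,1]}}

```text
time: 24.42
position: [0.4904, -0.0254, 0.0692]
tool_rot: [0.771, 0.637, 0.0, 0.0]
ft_force: [-1.6, -0.5, 11.0]
grip_width: 0.046
grip_force: 15.0
```

{"op": "arm_command", "data": {"delta_rot": [[0,0,0],[0,0,0],[0,0,0],[0,0,0],[0,0,0],[0,0,0],[0,0,0],[0,0,0],[0,0,0],[0,0,0],[0,0,0],[0,0,0]], "delta_pos": [[0,0,-0.0008],[0,0,-0.0008],[0,0,-0.0008],[0,0,-0.0008],[0,0,-0.0008],[0,0,-0.0008],[0,0,-0.005],[0,0,-0.02],[0,0,-0.05],[0,0,-0.08],[0,0,-0.11],[0,0,-0.13]], "gripper": [1,-1,-1,-1,-1,-1,-1,-1,-1,-1,-1,-1]}}

```text
time: 25.42
position: [0.4909, -0.0255, 0.2006]
tool_rot: [0.771, 0.637, 0.001, 0.001]
ft_force: [0.5, 0.2, -0.9]
grip_width: 0.0869
grip_force: 0.0
```

```bash
python3 - <<'E'
from h import *
go(350,-330,200,-11)
E
```

```text
dpos [-0.3256 -0.081   0.0004] drot [0.19 0.02 0.14] cur yaw -10.9 rows>=8.0 xyz [490.9 -25.5 200.6] F [ 0.5  0.2 -0.9] w 86.9 q [-0.28  0.38  1.79  0.    0.97 -0.09] t 25.4
```

{"op": "arm_command", "data": {"delta_rot": [[0,0,0],[0,0,0],[0,0,0],[0,0,0],[0,0,0],[0,0,0],[0,0,0],[0,0,0],[0,0,0],[0,0,0]], "delta_pos": [[-0.326,-0.08,0],[-0.326,-0.08,0],[-0.326,-0.08,0],[-0.326,-0.08,0],[-0.326,-0.08,0],[-0.326,-0.08,0],[-0.326,-0.08,0],[-0.326,-0.08,0],[-0.326,-0.08,0],[-0.326,-0.08,0]], "gripper": [-1,-1,-1,-1,-1,-1,-1,-1,-1,-1]}}

```text
time: 26.25
position: [0.3491, -0.3328, 0.1979]
tool_rot: [0.772, 0.635, -0.0, 0.0]
ft_force: [0.3, 1.2, 1.1]
grip_width: 0.0867
grip_force: 0.0
```

```bash
python3 - <<'E'
from h import *
t=cam("top");s=cam("side");np.savez("f.npz",t=t["pixels"],s=s["pixels"])
a=cv2.resize(t["pixels"][120:258,240:340],(400,552),interpolation=2);b=cv2.resize(s["pixels"][165:255,220:320],(400,360),interpolation=2)
c=np.zeros((552,800,3),np.uint8);c[:,:400]=a;c[:360,400:]=b
cv2.imwrite("pics/v5.png",c)
E
```

```text
(no output)
```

View pics/v5.png

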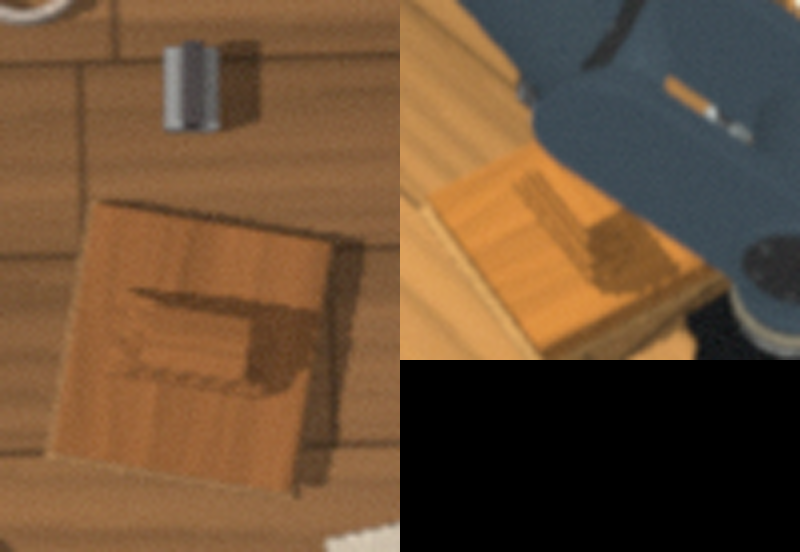

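v5 shows the staggered stack edges on the left, with the top board at about pixel (289,206). The weight is at about (287,141). I check the stack numerically and locate the weight, dial and button in both views.

```bash
python3 - <<'E'
from h import *
t=cam("top");s=cam("side");im=np.load("f.npz")["t"];s0=cv2.imread("pics/side0.png");t0=cv2.imread("pics/top0.png")
print("d exp corners crop", [np.round(((proj(t,[490+a*37.5*np.cos(np.radians(79))+b*23*np.cos(np.radians(-11)),-26.3+a*37.5*np.sin(np.radians(79))+b*23*np.sin(np.radians(-11)),77.7])if 0 else proj(t,np.array([490+a*37.5*np.cos(np.radians(79))+b*23*np.cos(np.radians(-11)),-26.3+a*37.5*np.sin(np.radians(79))+b*23*np.sin(np.radians(-11)),77.7])/1e3)-[240,120])[0]*4,0) for a in(-1,1) for b in(-1,1)])
def grey(im,roi,amin=40):
    f=cv2.GaussianBlur(im,(0,0),.6).astype(float);m=((f[...,2]/(f[...,0]+1)<1.25)).astype(np.uint8)
    z=np.zeros_like(m);x0,y0,x1,y1=roi;z[y0:y1,x0:x1]=m[y0:y1,x0:x1]
    return max(cv2.findContours(z,0,1)[0],key=cv2.contourArea),z
k,z=grey(im,(270,125,305,160)); 
for h in(.02,.0):print("W top",np.round(wrect(t,k,h),1),cv2.boundingRect(k))
k2,z2=grey(s0,(285,170,330,215));print("W side bbox",cv2.boundingRect(k2),np.round(wrect(s,k2,.02),1))
def cen(mask,roi):
    x0,y0,x1,y1=roi;mm=mask[y0:y1,x0:x1].astype(np.uint8);n,l,st,c=cv2.connectedComponentsWithStats(mm);i=1+np.argmax(st[1:,4]);return c[i]+[x0,y0],st[i]
g=im.astype(int).sum(2);w=(im.min(2)>0)
# rib: dark grey pixels within weight
r=(z>0)&(g<270);c,st=cen(r,(270,125,305,160));print("rib top px",c,st);
ys,xs=np.where(r);P=plane(t,np.c_[xs,ys],.045)*1e3;print("rib z45",P.mean(0),wrect(t,np.c_[xs,ys].reshape(-1,1,2).astype(float),.045))
rs=(z2>0)&(s0.astype(int).sum(2)<300);cs,sts=cen(rs,(285,170,330,215));print("rib side px",cs,sts)
print("tri rib",tri(t,c,s,cs))
def white(im,thr):return (im[...,0]>thr*im[...,2])&(im[...,2]>120)
for nm,rt,rsd in (("button",(395,183,418,203),(342,260,365,285)),("dialring",(357,184,390,215),(305,240,343,275))):
    a,sa=cen(white(t0,.75),rt);b,sb=cen(white(s0,.75),rsd);print(nm,a,sa,b,sb,tri(t,a,s,b))
S=cv2.resize(s0[230:305,295:380],(680,600),interpolation=2);T=cv2.resize(t0[160:225,345:425],(680,552),interpolation=2)
cv2.imwrite("pics/p.png",np.hstack([cv2.resize(S,(400,353)),cv2.resize(T,(400,353))]))
E
```

```text
File "<stdin>", line 3
    print("d exp corners crop", [np.round(((proj(t,[490+a*37.5*np.cos(np.radians(79))+b*23*np.cos(np.radians(-11)),-26.3+a*37.5*np.sin(np.radians(79))+b*23*np.sin(np.radians(-11)),77.7])if 0 else proj(t,np.array([490+a*37.5*np.cos(np.radians(79))+b*23*np.cos(np.radians(-11)),-26.3+a*37.5*np.sin(np.radians(79))+b*23*np.sin(np.radians(-11)),77.7])/1e3)-[240,120])[0]*4,0) for a in(-1,1) for b in(-1,1)])
                                                                                                                                                                                                                                                                                                                                                                                                                 ^
SyntaxError: closing parenthesis ']' does not match opening parenthesis '('
```

```bash
python3 - <<'E'
from h import *
t=cam("top");s=cam("side");im=np.load("f.npz")["t"];s0=cv2.imread("pics/side0.png");t0=cv2.imread("pics/top0.png")
R2=Rn.from_euler('z',79,degrees=True).as_matrix()
Q=np.array([[a*37.5,b*23,0] for a,b in((1,1),(-1,1),(-1,-1),(1,-1))])@R2.T+[490,-26.3,77.7]
print("d exp corners crop",np.round((proj(t,Q/1e3)-[240,120])*4))
def grey(im,roi):
    f=cv2.GaussianBlur(im,(0,0),.6).astype(float);m=((f[...,2]/(f[...,0]+1)<1.25)).astype(np.uint8)
    z=np.zeros_like(m);x0,y0,x1,y1=roi;z[y0:y1,x0:x1]=m[y0:y1,x0:x1]
    return max(cv2.findContours(z,0,1)[0],key=cv2.contourArea),z
k,z=grey(im,(270,125,305,160))
print("W top",np.round(wrect(t,k,.02),1),cv2.boundingRect(k))
k2,z2=grey(s0,(285,170,330,215));print("W side",cv2.boundingRect(k2),np.round(wrect(s,k2,.02),1))
def cen(mask,roi):
    x0,y0,x1,y1=roi;mm=mask[y0:y1,x0:x1].astype(np.uint8);n,l,st,c=cv2.connectedComponentsWithStats(mm);i=1+np.argmax(st[1:,4]);return c[i]+[x0,y0],st[i]
c,st=cen((z>0)&(im.astype(int).sum(2)<300),(270,125,305,160))
cs,sts=cen((z2>0)&(s0.astype(int).sum(2)<300),(285,170,330,215));print("rib px",c,st,cs,sts,"tri",tri(t,c,s,cs),plane(t,[c],.045))
white=lambda im:(im[...,0]>.75*im[...,2])&(im[...,2]>120)
for nm,rt,rs in (("button",(395,183,418,203),(342,260,365,285)),("dialring",(357,184,390,215),(305,240,343,275))):
    a,sa=cen(white(t0),rt);b,sb=cen(white(s0),rs);print(nm,a,sa,b,sb,tri(t,a,s,b))
S=cv2.resize(s0[230:305,295:380],(400,353),interpolation=2);T=cv2.resize(t0[160:230,345:424],(400,353),interpolation=2)
cv2.imwrite("pics/p.png",np.hstack([S,T]))
E
```

```text
d exp corners crop [[138. 364.]
 [242. 381.]
 [252. 318.]
 [149. 301.]]
W top [686.2 -31.   64.6  39.4  -1.7] (281, 131, 14, 22)
W side (296, 183, 20, 19) [685.5 -36.9  81.8  46.8  -3.9]
rib px [289.47904192 141.19161677] [ 15   6  10  22 167] [306.38 189.29] [ 15  13  14  13 100] tri (array([ 0.68290026, -0.03513973,  0.03491737]), np.float64(0.003191329974935672)) [[ 0.68224106 -0.03563775  0.045     ]]
button [404.73076923 192.        ] [ 5  5 10  9 78] [351.02994012 269.98203593] [  0   0  23  25 334] (array([ 0.51702675, -0.35748746,  0.08891032]), np.float64(0.004317546228132794))
dialring [370.73255814 197.87209302] [  3   0  25  29 344] [326.77374302 256.80586592] [  0   0  38  35 716] (array([ 0.50860338, -0.2683572 ,  0.06329322]), np.float64(0.007092510704315552))
```

View pics/p.png

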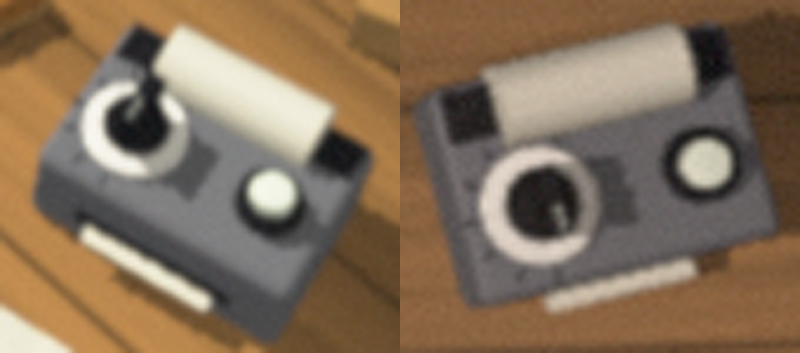

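The p crop shows the dial at about (545,205) in the right half, its pointer line toward the lower right, and the button at (705,162) beside it. Going for the weight now.

```bash
python3 - <<'E'
from h import *
go(686,-31,120,-91.7)
E
```

```text
dpos [0.3549 0.2743 0.0779] drot [-9.000e-02 -3.000e-02  8.094e+01] cur yaw -10.8 rows>=11.3 xyz [ 350.3 -328.5  197.7] F [-0.1  0.6  0.2] w 87.1 q [-0.99  0.37  1.81  0.    0.96 -0.8 ] t 26.4
```

{"op": "arm_command", "data": {"delta_rot": [[0,0,81],[0,0,81],[0,0,81],[0,0,81],[0,0,81],[0,0,81],[0,0,81],[0,0,81],[0,0,81],[0,0,81],[0,0,81],[0,0,81]], "delta_pos": [[0.355,0.274,0],[0.355,0.274,0],[0.355,0.274,0],[0.355,0.274,0],[0.355,0.274,0],[0.355,0.274,0],[0.355,0.274,0],[0.355,0.274,0],[0.355,0.274,0],[0.355,0.274,0],[0.355,0.274,0.04],[0.355,0.274,0.078]], "gripper": [-1,-1,-1,-1,-1,-1,-1,-1,-1,-1,-1,-1]}}

```text
time: 27.45
position: [0.6837, -0.0361, 0.1448]
tool_rot: [1.0, -0.005, 0.007, 0.001]
ft_force: [0.0, -1.0, 0.4]
grip_width: 0.087
grip_force: 0.0
```

{"op": "arm_command", "data": {"delta_rot": [[0,0,0],[0,0,0],[0,0,0],[0,0,0]], "delta_pos": [[0,0,0],[0,0,0],[0,0,0],[0,0,0]], "gripper": [-1,-1,-1,-1]}}

```text
time: 27.78
position: [0.6776, -0.0416, 0.1427]
tool_rot: [1.0, -0.005, 0.001, 0.0]
ft_force: [0.8, 0.3, -0.1]
grip_width: 0.0872
grip_force: 0.0
```

```bash
python3 - <<'E'
from h import *
go(686,-31,23,-91.7)
E
```

```text
dpos [ 0.008  -0.0108  0.1197] drot [ 0.05 -0.16  1.17] cur yaw -90.5 rows>=2.9 xyz [677.6 -41.6 142.7] F [ 0.8  0.3 -0.1] w 87.2 q [-0.23  0.69  1.36 -0.    1.09  1.35] t 27.8
```

{"op": "arm_command", "data": {"delta_rot": [[0,0,1.2],[0,0,1.2],[0,0,1.2],[0,0,1.2],[0,0,1.2],[0,0,1.2],[0,0,1.2],[0,0,1.2],[0,0,1.2]], "delta_pos": [[0.008,-0.011,0.02],[0.008,-0.011,0.04],[0.008,-0.011,0.06],[0.008,-0.011,0.07],[0.008,-0.011,0.07],[0.008,-0.011,0.07],[0.008,-0.011,0.07],[0.008,-0.011,0.07],[0.008,-0.011,0.07]], "gripper": [-1,-1,-1,-1,-1,-1,-1,-1,-1]}}

```text
time: 28.53
position: [0.6864, -0.0308, 0.0721]
tool_rot: [1.0, -0.016, 0.001, 0.0]
ft_force: [0.5, -0.4, 0.1]
grip_width: 0.0872
grip_force: 0.0
```

```bash
python3 - <<'E'
from h import *
go(686,-31,23,-91.7)
E
```

```text
dpos [-0.0005  0.0002  0.0491] drot [ 0.03 -0.16 -0.1 ] cur yaw -91.8 rows>=1.2 xyz [686.4 -30.8  72.1] F [ 0.5 -0.4  0.1] w 87.2 q [-0.21  0.78  1.38  0.    0.98  1.4 ] t 28.5
```

{"op": "arm_command", "data": {"delta_rot": [[0,0,0],[0,0,0],[0,0,0],[0,0,0],[0,0,0],[0,0,0]], "delta_pos": [[0,0,0.02],[0,0,0.035],[0,0,0.045],[0,0,0.049],[0,0,0.049],[0,0,0.049]], "gripper": [-1,-1,-1,-1,-1,-1]}}

```text
time: 29.03
position: [0.6859, -0.0304, 0.0219]
tool_rot: [1.0, -0.016, 0.0, 0.0]
ft_force: [0.2, -0.5, 0.6]
grip_width: 0.0869
grip_force: 0.0
```

{"op": "arm_command", "data": {"delta_rot": [[0,0,0],[0,0,0],[0,0,0],[0,0,0],[0,0,0],[0,0,0],[0,0,0],[0,0,0],[0,0,0],[0,0,0],[0,0,0],[0,0,0]], "delta_pos": [[0,0,0],[0,0,0],[0,0,0],[0,0,0],[0,0,0],[0,0,0],[0,0,0],[0,0,0],[0,0,0],[0,0,0],[0,0,0],[0,0,0]], "gripper": [1,1,1,1,1,1,1,1,1,1,1,1], "grip_force": 40}}

```text
time: 30.03
position: [0.6855, -0.0307, 0.0215]
tool_rot: [1.0, -0.015, 0.0, 0.0]
ft_force: [0.2, 0.1, 0.3]
grip_width: 0.016
grip_force: 40.0
```

```bash
python3 - <<'E'
from h import *
go(490,-26.3,120,-10.9)
E
```

```text
dpos [-0.1955  0.0017 -0.0985] drot [ 3.000e-02  2.000e-02 -8.088e+01] cur yaw -91.8 rows>=11.3 xyz [685.5 -30.7  21.5] F [0.2 0.1 0.3] w 16.0 q [-0.21  0.85  1.39 -0.    0.89  1.4 ] t 30.0
```

{"op": "arm_command", "data": {"delta_rot": [[0,0,0],[0,0,0],[0,0,0],[0,0,-81],[0,0,-81],[0,0,-81],[0,0,-81],[0,0,-81],[0,0,-81],[0,0,-81],[0,0,-81],[0,0,-81]], "delta_pos": [[0,0,-0.04],[0,0,-0.08],[0,0,-0.114],[-0.196,0.0017,-0.114],[-0.196,0.0017,-0.114],[-0.196,0.0017,-0.114],[-0.196,0.0017,-0.114],[-0.196,0.0017,-0.114],[-0.196,0.0017,-0.114],[-0.196,0.0017,-0.114],[-0.196,0.0017,-0.114],[-0.196,0.0017,-0.114]], "gripper": [1,1,1,1,1,1,1,1,1,1,1,1]}}

```text
time: 31.03
position: [0.4887, -0.0258, 0.1351]
tool_rot: [0.853, 0.522, -0.0, -0.001]
ft_force: [0.3, -0.0, -4.2]
grip_width: 0.0158
grip_force: 40.0
```

{"op": "arm_command", "data": {"delta_rot": [[0,0,0],[0,0,0],[0,0,0],[0,0,0]], "delta_pos": [[0,0,0],[0,0,0],[0,0,0],[0,0,0]], "gripper": [1,1,1,1]}}

```text
time: 31.37
position: [0.4893, -0.0259, 0.1353]
tool_rot: [0.855, 0.519, -0.0, -0.0]
ft_force: [0.8, -0.2, -4.0]
grip_width: 0.0157
grip_force: 40.0
```

```bash
python3 - <<'E'
from h import *
go(490,-26.8,105,-10.9)
E
```

```text
dpos [-0.0005  0.0011  0.0303] drot [ -0.03   0.   -16.54] cur yaw -27.4 rows>=2.3 xyz [489.3 -25.9 135.3] F [ 0.8 -0.2 -4. ] w 15.7 q [-0.28  0.48  1.85 -0.    0.81  0.2 ] t 31.4
```

{"op": "arm_command", "data": {"delta_rot": [[0,0,-7],[0,0,-14],[0,0,-16.5],[0,0,-16.5],[0,0,-16.5],[0,0,-16.5],[0,0,-16.5],[0,0,-16.5],[0,0,-16.5],[0,0,-16.5]], "delta_pos": [[-0.0003,0.001,0],[-0.0003,0.001,0],[-0.0003,0.001,0],[-0.0003,0.001,0.01],[-0.0003,0.001,0.02],[-0.0003,0.001,0.027],[-0.0003,0.001,0.031],[-0.0003,0.001,0.034],[-0.0003,0.001,0.034],[-0.0003,0.001,0.034]], "gripper": [1,1,1,1,1,1,1,1,1,1]}}

```text
time: 32.2
position: [0.4904, -0.0267, 0.1015]
tool_rot: [0.771, 0.637, 0.0, 0.0]
ft_force: [-0.7, -0.1, -5.2]
grip_width: 0.0158
grip_force: 40.0
```

{"op": "arm_command", "data": {"delta_rot": [[0,0,0],[0,0,0],[0,0,0],[0,0,0]], "delta_pos": [[0,0,0.0008],[0,0,0.0016],[0,0,0.0024],[0,0,0.0024]], "gripper": [1,1,1,1]}}

```text
time: 32.53
position: [0.4903, -0.0267, 0.0992]
tool_rot: [0.771, 0.637, 0.0, 0.0]
ft_force: [-0.2, -0.1, -5.6]
grip_width: 0.0159
grip_force: 40.0
```

```bash
python3 - <<'E'
from h import *
go(490,-26.8,99,-10.9)
E
```

```text
dpos [-0.0002 -0.0003  0.0002] drot [0.01 0.   0.06] cur yaw -10.8 rows>=0.0 xyz [490.3 -26.7  99.2] F [-0.2 -0.1 -5.6] w 15.9 q [-0.28  0.55  1.88 -0.    0.71 -0.09] t 32.5
```

Not touching yet; a bit lower.

{"op": "arm_command", "data": {"delta_rot": [[0,0,0],[0,0,0],[0,0,0],[0,0,0]], "delta_pos": [[0,0,0.0004],[0,0,0.0008],[0,0,0.0012],[0,0,0.0012]], "gripper": [1,1,1,1]}}

```text
time: 32.87
position: [0.4903, -0.0267, 0.0991]
tool_rot: [0.771, 0.637, 0.0, 0.0]
ft_force: [-2.6, 0.2, 7.7]
grip_width: 0.0161
grip_force: 40.0
```

{"op": "arm_command", "data": {"delta_rot": [[0,0,0],[0,0,0],[0,0,0],[0,0,0],[0,0,0],[0,0,0],[0,0,0],[0,0,0],[0,0,0],[0,0,0],[0,0,0]], "delta_pos": [[0,0,-0.001],[0,0,-0.001],[0,0,-0.001],[0,0,-0.001],[0,0,-0.001],[0,0,-0.001],[0,0,-0.001],[0,0,-0.01],[0,0,-0.04],[0,0,-0.08],[0,0,-0.1]], "gripper": [1,-0.3,-0.3,-0.3,-0.3,-0.3,-0.3,-0.3,-0.3,-0.3,-0.3]}}

```text
time: 33.78
position: [0.4917, -0.027, 0.2016]
tool_rot: [0.771, 0.637, 0.001, 0.002]
ft_force: [0.2, -0.9, -0.0]
grip_width: 0.0561
grip_force: 0.0
```

{"op": "arm_command", "data": {"delta_rot": [[0,0,0],[0,0,0],[0,0,0],[0,0,0],[0,0,0],[0,0,0],[0,0,0],[0,0,0]], "delta_pos": [[0.24,0,-0.01],[0.24,0,-0.01],[0.24,0,-0.01],[0.24,0,-0.01],[0.24,0,-0.01],[0.24,0,-0.01],[0.24,0,-0.01],[0.24,0,-0.01]], "gripper": [-0.3,-0.3,-0.3,-0.3,-0.3,-0.3,-0.3,-0.3]}}

```text
time: 34.45
position: [0.5352, 0.2107, 0.2084]
tool_rot: [0.77, 0.639, 0.0, 0.0]
ft_force: [-0.4, -1.1, -0.4]
grip_width: 0.0565
grip_force: 0.0
```

```bash
python3 - <<'E'
from h import *
t=cam("top");s=cam("side");np.savez("f.npz",t=t["pixels"],s=s["pixels"])
for n,a,b in(("ring",(372.7,200.5),(323.5,257.6)),("btn",(404.7,192),(352.8,271.4))): print(n,tri(t,a,s,b),plane(t,[a],.072))
T=cv2.resize(t["pixels"][180:220,352:392],(400,400),interpolation=2);S=cv2.resize(s["pixels"][235:275,305:345],(400,400),interpolation=2)
W=cv2.resize(t["pixels"][170:230,260:320],(200,200));W2=cv2.resize(s["pixels"][175:255,225:305],(200,200))
c=np.zeros((600,800,3),np.uint8);c[:400,:400]=T;c[:400,400:]=S;c[400:,:200]=W;c[400:,200:400]=W2
cv2.imwrite("pics/d.png",c);go(500,-265,200,0)
E
```

```text
ring (array([ 0.49731855, -0.26886222,  0.07279106]), np.float64(0.0008335401210598594)) [[ 0.4976749  -0.26932934  0.072     ]]
btn (array([ 0.51915687, -0.36096681,  0.08206407]), np.float64(6.220764243213181e-05)) [[ 0.51989091 -0.36386425  0.072     ]]
dpos [-0.4715  0.0548  0.0084] drot [ -0.04   0.05 -10.82] cur yaw -10.8 rows>=11.4 xyz [534.8 208.4 208. ] F [-0.4 -0.  -0.9] w 56.6 q [ 0.18  0.48  1.58 -0.    1.09  0.37] t 34.5
```

View pics/d.png

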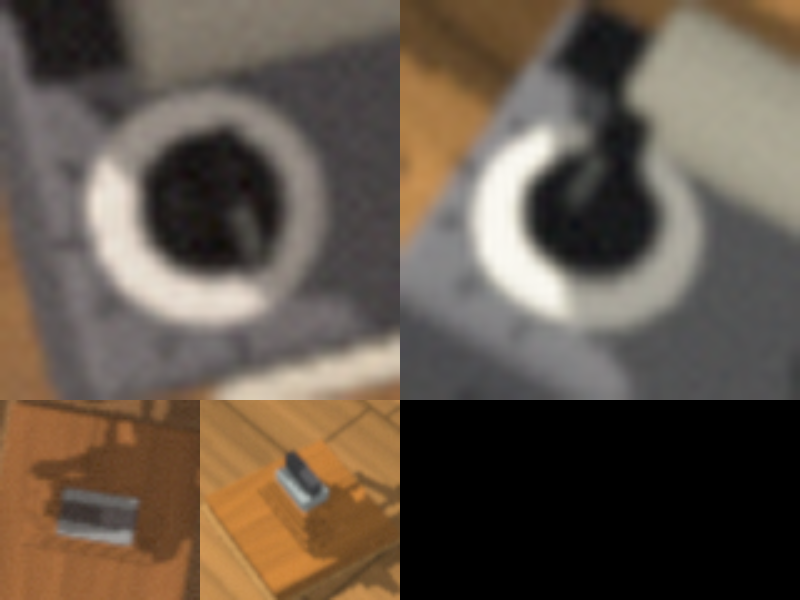

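```bash
python3 - <<'E'
from h import *
t=cam("top");s=cam("side")
f=lambda x,y:((x+.5)/10-.5+352,(y+.5)/10-.5+180)
g=lambda x,y:((x-400+.5)/10-.5+305,(y+.5)/10-.5+235)
A=tri(t,f(242,210),s,g(602,163));B=tri(t,f(255,255),s,g(573,202));print(A,B)
for z in(.09,.1,.11,.115):
    P=plane(t,[f(242,210),f(255,255)],z);Q=plane(s,[g(602,163),g(573,202)],z);r=np.array([.4975,-.269])
    an=lambda d:np.round(np.degrees(np.arctan2(d[1],d[0])))
    print(z,np.round(P*1e3),np.round(Q*1e3),an(P[1]-P[0]),an(Q[1]-Q[0]),an(P[1,:2]-r),an(Q[1,:2]-r))
E
```

```text
(array([ 0.49492948, -0.268851  ,  0.1129289 ]), np.float64(0.00013439066229014053)) (array([ 0.48136504, -0.27169284,  0.11001043]), np.float64(0.0025342259008549394))
0.09 [[ 496. -274.   90.]
 [ 483. -277.   90.]] [[ 508. -261.   90.]
 [ 491. -264.   90.]] -166.0 -170.0 -150.0 143.0
0.1 [[ 496. -272.  100.]
 [ 483. -275.  100.]] [[ 502. -265.  100.]
 [ 486. -268.  100.]] -166.0 -170.0 -158.0 173.0
0.11 [[ 495. -269.  110.]
 [ 482. -273.  110.]] [[ 497. -268.  110.]
 [ 480. -271.  110.]] -166.0 -170.0 -167.0 -174.0
0.115 [[ 495. -268.  115.]
 [ 482. -271.  115.]] [[ 494. -270.  115.]
 [ 478. -273.  115.]] -166.0 -170.0 -171.0 -170.0
```

Pointer direction comes out at about -168° (bar along about 13°, perpendicular to the dial–button line). The bar top is at about 112 mm, the dial axis at (497.5,-269) and the button top at (519,-361,82). The weight sits properly on the stack. Moving above the dial.

{"op": "arm_command", "data": {"delta_rot": [[0,0,-50],[0,0,-50],[0,0,-50],[0,0,-50],[0,0,-50],[0,0,-50],[0,0,-50],[0,0,-50],[0,0,-50],[0,0,-50],[0,0,-50],[0,0,-50]], "delta_pos": [[-0.475,0.056,0],[-0.475,0.056,0],[-0.475,0.056,0],[-0.475,0.056,0],[-0.475,0.056,0],[-0.475,0.056,0],[-0.475,0.056,0],[-0.475,0.056,0],[-0.475,0.056,0],[-0.475,0.056,0],[-0.475,0.056,0],[-0.475,0.056,0]], "gripper": [0,0,0,0,0,0,0,0,0,0,0,0], "grip_force": 15}}

```text
time: 35.65
position: [0.4998, -0.264, 0.2081]
tool_rot: [0.431, 0.903, 0.0, -0.0]
ft_force: [0.3, 0.8, 0.3]
grip_width: 0.0436
grip_force: 0.0
```

{"op": "arm_command", "data": {"delta_rot": [[0,0,-64],[0,0,-64],[0,0,-64],[0,0,-64],[0,0,-64],[0,0,-64],[0,0,-64],[0,0,-64],[0,0,-64],[0,0,-64],[0,0,-64],[0,0,-64]], "delta_pos": [[0,0,0],[0,0,0],[0,0,0],[0,0,0],[0,0,0],[0,0,0],[0,0,0],[0,0,0],[0,0,0],[0,0,0],[0,0,0],[0,0,0]], "gripper": [0,0,0,0,0,0,0,0,0,0,0,0]}}

```text
time: 36.65
position: [0.501, -0.2613, 0.2079]
tool_rot: [-0.113, 0.994, 0.0, -0.0]
ft_force: [0.6, 0.0, -0.3]
grip_width: 0.0437
grip_force: 0.0
```

```bash
python3 - <<'E'
from h import *
go(497.5,-269,130,103.3)
E
```

```text
dpos [ 0.0051 -0.0067  0.0779] drot [ 0.01 -0.01 -0.36] cur yaw 102.9 rows>=1.9 xyz [ 501.  -261.3  207.9] F [ 0.6  0.  -0.3] w 43.7 q [-0.68  0.46  1.6   0.    1.08 -2.48] t 36.6
```

{"op": "arm_command", "data": {"delta_rot": [[0,0,-0.4],[0,0,-0.4],[0,0,-0.4],[0,0,-0.4],[0,0,-0.4],[0,0,-0.4],[0,0,-0.4]], "delta_pos": [[0.005,-0.0067,0.03],[0.005,-0.0067,0.06],[0.005,-0.0067,0.078],[0.005,-0.0067,0.078],[0.005,-0.0067,0.078],[0.005,-0.0067,0.078],[0.005,-0.0067,0.078]], "gripper": [0,0,0,0,0,0,0]}}

```text
time: 37.23
position: [0.4993, -0.2693, 0.1315]
tool_rot: [-0.118, 0.993, -0.001, 0.001]
ft_force: [0.5, -0.2, 0.1]
grip_width: 0.0433
grip_force: 0.0
```

```bash
python3 - <<'E'
from h import *
go(497.5,-269,90,103.3)
E
```

```text
dpos [0.0018 0.0008 0.0415] drot [-0.16  0.12  0.24] cur yaw 103.5 rows>=1.0 xyz [ 499.3 -269.3  131.5] F [ 0.5 -0.2  0.1] w 43.3 q [-0.69  0.57  1.67  0.    0.9  -2.5 ] t 37.2
```

{"op": "arm_command", "data": {"delta_rot": [[0,0,0],[0,0,0],[0,0,0],[0,0,0],[0,0,0],[0,0,0],[0,0,0]], "delta_pos": [[0.001,0.0005,0.01],[0.001,0.0005,0.02],[0.001,0.0005,0.03],[0.001,0.0005,0.037],[0.001,0.0005,0.041],[0.001,0.0005,0.041],[0.001,0.0005,0.041]], "gripper": [0,0,0,0,0,0,0]}}

```text
time: 37.82
position: [0.4971, -0.2681, 0.0884]
tool_rot: [-0.118, 0.993, 0.0, -0.0]
ft_force: [0.1, 0.2, 0.8]
grip_width: 0.0434
grip_force: 0.0
```

{"op": "arm_command", "data": {"delta_rot": [[0,0,0],[0,0,0],[0,0,0],[0,0,0],[0,0,0],[0,0,0],[0,0,0],[0,0,0]], "delta_pos": [[0,0,0],[0,0,0],[0,0,0],[0,0,0],[0,0,0],[0,0,0],[0,0,0],[0,0,0]], "gripper": [1,1,1,1,1,1,1,1]}}

```text
time: 38.48
position: [0.4974, -0.2686, 0.0891]
tool_rot: [-0.118, 0.993, -0.0, 0.0]
ft_force: [-0.1, -1.2, 0.7]
grip_width: 0.0143
grip_force: 15.0
```

```bash
python3 - <<'E'
from h import *
go(497.5,-269,90,103.3);print(status.get_obs()["moment"])
E
```

```text
dpos [-0.     -0.0004 -0.0009] drot [-0.04  0.02  0.23] cur yaw 103.5 rows>=0.0 xyz [ 497.4 -268.6   89.1] F [-0.1 -1.2  0.7] w 14.3 q [-0.69  0.64  1.7  -0.    0.81 -2.5 ] t 38.5
[-0.08051853  0.06580285 -0.16623276]
```

{"op": "arm_command", "data": {"delta_rot": [[0,0,6],[0,0,12],[0,0,18],[0,0,24],[0,0,30],[0,0,36],[0,0,42],[0,0,48],[0,0,54],[0,0,60],[0,0,60],[0,0,60]], "delta_pos": [[0,0,0],[0,0,0],[0,0,0],[0,0,0],[0,0,0],[0,0,0],[0,0,0],[0,0,0],[0,0,0],[0,0,0],[0,0,0],[0,0,0]], "gripper": [1,1,1,1,1,1,1,1,1,1,1,1]}}

```text
time: 39.48
position: [0.4976, -0.2682, 0.0892]
tool_rot: [0.393, 0.92, 0.0, 0.0]
ft_force: [1.6, 1.0, 2.3]
grip_width: 0.0138
grip_force: 15.0
```

```bash
python3 - <<'E'
from h import *
go(497.5,-269,90,103.3-60);print(status.get_obs()["moment"])
E
```

```text
dpos [-0.0006 -0.0006 -0.0008] drot [0.03 0.04 0.42] cur yaw 43.7 rows>=0.1 xyz [ 497.6 -268.2   89.2] F [1.6 1.  2.3] w 13.8 q [-0.69  0.64  1.7   0.    0.81 -1.46] t 39.5
[ 0.09445626 -0.16375783 -0.03533941]
```

{"op": "arm_command", "data": {"delta_rot": [[0,0,6],[0,0,12],[0,0,18],[0,0,24],[0,0,30],[0,0,36],[0,0,42],[0,0,48],[0,0,54],[0,0,60],[0,0,60],[0,0,60]], "delta_pos": [[0,0,0],[0,0,0],[0,0,0],[0,0,0],[0,0,0],[0,0,0],[0,0,0],[0,0,0],[0,0,0],[0,0,0],[0,0,0],[0,0,0]], "gripper": [1,1,1,1,1,1,1,1,1,1,1,1]}}

```text
time: 40.48
position: [0.498, -0.2681, 0.0891]
tool_rot: [0.8, 0.6, 0.001, 0.001]
ft_force: [3.0, 1.5, 2.2]
grip_width: 0.0143
grip_force: 15.0
```

{"op": "arm_command", "data": {"delta_rot": [[0,0,0],[0,0,0],[0,0,0],[0,0,0],[0,0,0],[0,0,0],[0,0,0],[0,0,0],[0,0,0],[0,0,0]], "delta_pos": [[0,0,0],[0,0,0],[0,0,0],[0,0,0],[0,0,-0.01],[0,0,-0.03],[0,0,-0.06],[0,0,-0.1],[0,0,-0.11],[0,0,-0.11]], "gripper": [0.3,0.3,0.3,0.3,0.3,0.3,0.3,0.3,0.3,0.3]}}

```text
time: 41.32
position: [0.4992, -0.2699, 0.2033]
tool_rot: [0.801, 0.599, 0.001, 0.004]
ft_force: [0.1, 0.2, 0.3]
grip_width: 0.0303
grip_force: 0.0
```

```bash
python3 - <<'E'
from h import *
go(420,0,200,-11)
E
```

```text
dpos [ 0.2366 -0.1523  0.0011] drot [ 0.47  0.24 -5.41] cur yaw -16.4 rows>=6.7 xyz [ 499.2 -269.9  203.3] F [0.1 0.2 0.3] w 30.3 q [-0.69  0.47  1.61 -0.    1.06 -0.41] t 41.3
```

Move aside (y +0.2) to view the dial and the stack.

{"op": "arm_command", "data": {"delta_rot": [[0,0,0],[0,0,0],[0,0,0],[0,0,0],[0,0,0],[0,0,0],[0,0,0],[0,0,0],[0,0,0],[0,0,0],[0,0,0],[0,0,0]], "delta_pos": [[0.48,-0.14,0],[0.48,-0.14,0],[0.48,-0.14,0],[0.48,-0.14,0],[0.48,-0.14,0],[0.48,-0.14,0],[0.48,-0.14,0],[0.48,-0.14,0],[0.48,-0.14,0],[0.48,-0.14,0],[0.48,-0.14,0],[0.48,-0.14,0]], "gripper": [1,1,1,1,1,1,1,1,1,1,1,1]}}

```text
time: 42.32
position: [0.497, 0.2334, 0.1974]
tool_rot: [0.801, 0.599, -0.002, -0.001]
ft_force: [0.3, -0.3, 0.2]
grip_width: 0.0004
grip_force: 0.0
```

```bash
python3 - <<'E'
from h import *
t=cam("top");s=cam("side")
T=cv2.resize(t["pixels"][180:220,352:392],(400,400),interpolation=2);S=cv2.resize(s["pixels"][235:275,305:345],(400,400),interpolation=2)
W=cv2.resize(t["pixels"][170:230,260:320],(200,200));W2=cv2.resize(s["pixels"][175:255,225:305],(200,200))
c=np.zeros((600,800,3),np.uint8);c[:400,:400]=T;c[:400,400:]=S;c[400:,:200]=W;c[400:,200:400]=W2;c[400:,400:]=cv2.resize(t["pixels"],(400,200))
cv2.imwrite("pics/e.png",c)
# expected pointer at 4 clicks (pointer -166.7-120 = 73.3 deg), and at 3 / 5
for n in(3,4,5):
    a=np.radians(-166.7-30*n);P=[[.4975+r*np.cos(a),-.269+r*np.sin(a),.112] for r in(.003,.018)]
    print(n,np.round((proj(t,P)-[352,180])*10),np.round((proj(s,P)-[305,235])*10+[400,0]))
go(519,-361,120,-16)
E
```

```text
3 [[227. 199.]
 [176. 213.]] [[594. 151.]
 [549. 127.]]
4 [[227. 194.]
 [175. 180.]] [[598. 148.]
 [571. 109.]]
5 [[229. 189.]
 [191. 151.]] [[603. 147.]
 [601. 104.]]
dpos [-0.5689  0.1863  0.0766] drot [-0.12 -0.06 -0.02] cur yaw -16.0 rows>=14.5 xyz [497.1 237.1 197.5] F [-0.4 -0.2 -0.4] w 0.5 q [0.24 0.46 1.65 0.   1.04 0.52] t 42.4
```

View pics/e.png

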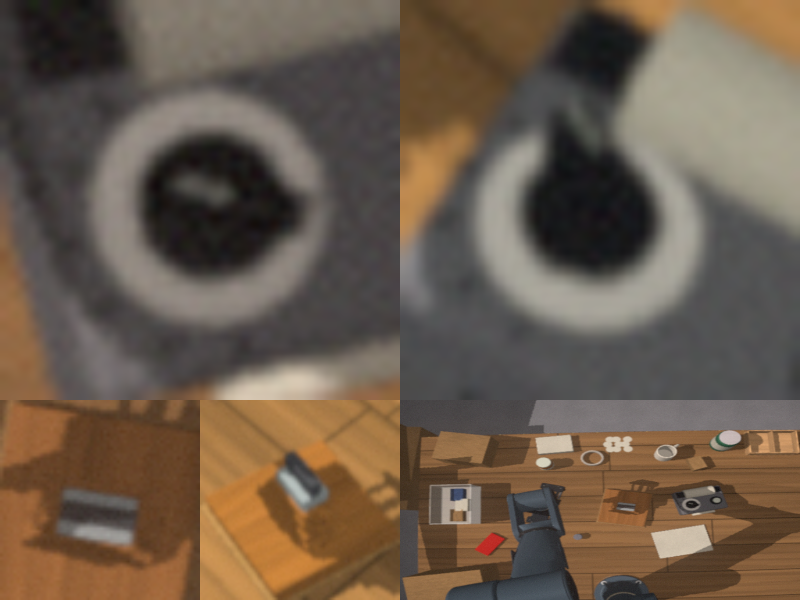

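The pointer line at (225,195)→(178,180) in e.png matches the prediction for exactly 4 clicks, and the stack and weight are intact. Now the button.

{"op": "arm_command", "data": {"delta_rot": [[0,0,0],[0,0,0],[0,0,0],[0,0,0],[0,0,0],[0,0,0],[0,0,0],[0,0,0],[0,0,0],[0,0,0],[0,0,0],[0,0,0]], "delta_pos": [[-0.569,0.186,0],[-0.569,0.186,0],[-0.569,0.186,0],[-0.569,0.186,0],[-0.569,0.186,0],[-0.569,0.186,0],[-0.569,0.186,0],[-0.569,0.186,0],[-0.569,0.186,0],[-0.569,0.186,0],[-0.569,0.186,0],[-0.569,0.186,0]], "gripper": [1,1,1,1,1,1,1,1,1,1,1,1]}}

```text
time: 43.42
position: [0.5112, -0.2702, 0.1975]
tool_rot: [0.801, 0.598, -0.001, -0.002]
ft_force: [0.8, 0.3, 0.2]
grip_width: 0.0003
grip_force: 0.0
```

```bash
python3 - <<'E'
from h import *
go(519,-361,100,-16)
E
```

```text
dpos [-0.0849  0.0336  0.0973] drot [-0.18 -0.06 -0.49] cur yaw -16.5 rows>=3.2 xyz [ 511.2 -270.2  197.5] F [0.8 0.3 0.2] w 0.3 q [-0.68  0.5   1.58 -0.    1.07 -0.39] t 43.4
```

{"op": "arm_command", "data": {"delta_rot": [[0,0,0],[0,0,0],[0,0,0],[0,0,0],[0,0,0],[0,0,0],[0,0,0],[0,0,0],[0,0,0],[0,0,0]], "delta_pos": [[-0.085,0.0336,0],[-0.085,0.0336,0],[-0.085,0.0336,0],[-0.085,0.0336,0],[-0.085,0.0336,0.03],[-0.085,0.0336,0.06],[-0.085,0.0336,0.09],[-0.085,0.0336,0.097],[-0.085,0.0336,0.097],[-0.085,0.0336,0.097]], "gripper": [1,1,1,1,1,1,1,1,1,1]}}

```text
time: 44.25
position: [0.5213, -0.358, 0.1021]
tool_rot: [0.801, 0.599, -0.0, -0.001]
ft_force: [-0.1, 0.3, 0.4]
grip_width: 0.0006
grip_force: 0.0
```

```bash
python3 - <<'E'
from h import *
go(519,-361,84,-16)
E
```

```text
dpos [-0.0035 -0.0013  0.0181] drot [-0.06 -0.04 -0.39] cur yaw -16.4 rows>=0.4 xyz [ 521.3 -358.   102.1] F [-0.1  0.3  0.4] w 0.6 q [-0.78  0.69  1.51  0.    0.95 -0.49] t 44.2
```

{"op": "arm_command", "data": {"delta_rot": [[0,0,0],[0,0,0],[0,0,0],[0,0,0],[0,0,0],[0,0,0],[0,0,0],[0,0,0],[0,0,0]], "delta_pos": [[-0.003,-0.001,0.008],[-0.003,-0.001,0.015],[-0.003,-0.001,0.018],[-0.003,-0.001,0.02],[-0.003,-0.001,0.022],[-0.003,-0.001,0.024],[-0.003,-0.001,0.026],[-0.003,-0.001,0.026],[-0.003,-0.001,0.026]], "gripper": [1,1,1,1,1,1,1,1,1]}}

```text
time: 45.0
position: [0.5211, -0.3633, 0.0857]
tool_rot: [0.801, 0.599, 0.0, 0.004]
ft_force: [-8.1, 7.3, 44.1]
grip_width: 0.0004
grip_force: 22.1
```

{"op": "arm_command", "data": {"delta_rot": [[0,0,0],[0,0,0],[0,0,0],[0,0,0]], "delta_pos": [[0,0,-0.008],[0,0,-0.009],[0,0,-0.009],[0,0,-0.009]], "gripper": [1,1,1,1]}}

```text
time: 45.33
position: [0.5211, -0.3633, 0.0864]
tool_rot: [0.801, 0.599, 0.0, 0.003]
ft_force: [1.4, -1.6, 7.2]
grip_width: 0.0005
grip_force: 3.9
```

```bash
python3 - <<'E'
from h import *
go(519,-361,84,-16);o=status.get_obs();print(o["ft_force"],o["moment"])
E
```

```text
dpos [ 0.0016 -0.0027  0.0024] drot [ 0.28  0.15 -0.45] cur yaw -16.4 rows>=0.1 xyz [ 521.1 -363.3   86.4] F [ 1.4 -1.6  7.2] w 0.5 q [-0.78  0.71  1.52  0.    0.91 -0.5 ] t 45.3
[ 1.41534781 -1.62496288  7.24893693] [-0.42967713 -0.29612911  0.02486699]
```

{"op": "arm_command", "data": {"delta_rot": [[0,0,0],[0,0,0],[0,0,0]], "delta_pos": [[0,0,-0.002],[0,0,-0.003],[0,0,-0.003]], "gripper": [1,1,1]}}

```text
time: 45.58
position: [0.5203, -0.3624, 0.088]
tool_rot: [0.801, 0.599, 0.0, 0.001]
ft_force: [2.5, -1.3, 3.7]
grip_width: 0.0007
grip_force: 1.9
```

{"op": "arm_command", "data": {"delta_rot": [[0,0,0],[0,0,0],[0,0,0]], "delta_pos": [[0,0,-0.002],[0,0,-0.003],[0,0,-0.003]], "gripper": [1,1,1]}}

```text
time: 45.83
position: [0.5191, -0.3612, 0.0905]
tool_rot: [0.801, 0.599, -0.0, -0.001]
ft_force: [0.1, -1.0, 2.5]
grip_width: 0.0003
grip_force: 1.2
```

The force eased from 7 to 2.5 N as the tool rose from 86 to 90.5 mm, which is the button's own spring. So it was pressed fully, to its stop at about 86 mm. Retreat and final check.

{"op": "arm_command", "data": {"delta_rot": [[0,0,0],[0,0,0],[0,0,0],[0,0,0],[0,0,0]], "delta_pos": [[0,0,-0.03],[0,0,-0.07],[0,0,-0.11],[0,0,-0.11],[0,0,-0.11]], "gripper": [1,1,1,1,1]}}

```text
time: 46.25
position: [0.5197, -0.3615, 0.2025]
tool_rot: [0.801, 0.599, 0.0, 0.001]
ft_force: [0.0, 0.7, -0.5]
grip_width: 0.0004
grip_force: 0.0
```

{"op": "arm_command", "data": {"delta_rot": [[0,0,0],[0,0,0],[0,0,0],[0,0,0],[0,0,0],[0,0,0],[0,0,0],[0,0,0],[0,0,0],[0,0,0]], "delta_pos": [[0,-0.18,0],[0,-0.18,0],[0,-0.18,0],[0,-0.18,0],[0,-0.18,0],[0,-0.18,0],[0,-0.18,0],[0,-0.18,0],[0,-0.18,0],[0,-0.18,0]], "gripper": [1,1,1,1,1,1,1,1,1,1]}}

```text
time: 47.08
position: [0.3479, -0.3111, 0.2005]
tool_rot: [0.801, 0.599, 0.0, -0.0]
ft_force: [-0.8, 0.0, 0.0]
grip_width: 0.0004
grip_force: 0.0
```

```bash
python3 - <<'E'
from h import *
t=cam("top");s=cam("side");im=t["pixels"]
c=np.zeros((600,800,3),np.uint8);c[:400,:400]=cv2.resize(im[180:220,352:392],(400,400),interpolation=2)
c[:400,400:]=cv2.resize(im[165:245,245:325],(400,400),interpolation=2);c[400:,:267]=cv2.resize(im,(267,200));c[400:,267:534]=cv2.resize(s["pixels"],(267,200));c[400:,534:800]=cv2.resize(s["pixels"][160:260,220:353],(266,200))
cv2.imwrite("pics/fin.png",c)
Q=lambda L,W,z:np.array([[a*L/2,b*W/2,0] for a,b in((1,1),(-1,1),(-1,-1),(1,-1))])@Rn.from_euler('z',79,degrees=True).as_matrix().T+[490,-26.3,z]
for n,L,W,z in(("pile",180,190,29.6),("a",120,64,41.6),("b",105,58,53.6),("c",90,52,65.6),("d",75,46,77.6),("w",64,40,97.6)): print(n,np.round((proj(t,Q(L,W,z)/1e3)-[245,165])*5+[400,0]).tolist())
o=status.get_obs();print(o["ft_force"],o["position"],o["time"])
E
```

```text
pile [[439.0, 338.0], [740.0, 389.0], [790.0, 74.0], [492.0, 24.0]]
a [[507.0, 241.0], [708.0, 275.0], [725.0, 168.0], [525.0, 134.0]]
b [[520.0, 237.0], [698.0, 267.0], [714.0, 169.0], [537.0, 140.0]]
c [[534.0, 233.0], [688.0, 259.0], [702.0, 171.0], [549.0, 145.0]]
d [[548.0, 230.0], [677.0, 251.0], [690.0, 172.0], [561.0, 151.0]]
w [[559.0, 224.0], [671.0, 243.0], [682.0, 174.0], [571.0, 155.0]]
[-0.03901176  0.12839085  0.04113445] [ 0.34770373 -0.31091109  0.20065965] 47.1833
```

View pics/fin.png

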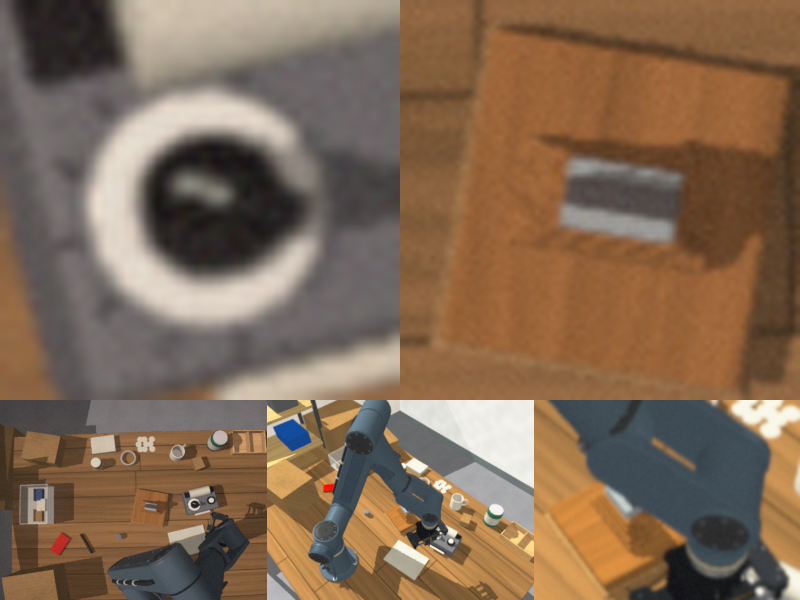

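The final view shows the dial pointer still at 4. The weight and stack match the predicted outlines, and the pile corners agree with the assumed centre. Handing in.

```bash
python3 -c "
from rig import robot
print(robot.hand_in())"
```

```text
the job is handed in; nothing more can be done
None
```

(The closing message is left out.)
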